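# Load and crank up the specimen lift

## Task

Stand every mounted specimen upright in the white tray, then push the tray along the rollers (do not lift it) until it is fully home in the lift bay. Then fit the loose crank on the hex sunk in the grey drive column, feeling for the hex until the crank drops fully home, crank the lift clockwise all the way up, and finally take the crank off and stand it back upright on its blue mat. Leave the bottle, the jar and the brass objective alone.

Things in the scene. Friction and masses are not known exactly. Their poses are not given: they have to be found in the camera images.
- tray: White open tray, 120 (its x) x 160 (its y) x 35 mm high, walls and floor 4 mm, about 0.5 kg; origin at the centre of its underside. It stands on the roller track, its y axis along the track, and rolls freely along it.
- bay (a point): Centre of the lift bay at roller-top height (45 mm above the bench), fixed to the station, which moves and turns; axes are the station's. The tray comes from +y and is pushed towards -y until it meets an end plate 85 mm on the -y side of this point (plate top 100 mm above the bench); the tray's centre is then within 6 mm of this point.
- track (a point): Middle of the roller track, at roller-top height, 232 mm from the bay's centre along the station's +y. Ten free rollers, 16 mm in diameter, 30 mm apart, run from 97 to 367 mm on the +y side of the bay's centre, between side rails 127 mm apart whose tops are 55 mm above the bench.
- platform (a point): Centre of the top of the green lift platform (118 x 158 mm), the floor of the bay; with the lift down it lies half a millimetre below the roller tops.
- lift (a joint): Height of the lift platform in m: 0 down (start), 0.030 top stop. Driven only by the hex sunk in the drive column: 20 mm per turn, 1.5 turns in all, clockwise seen from above raises it. At 0 the hex is at its stop and cannot turn anticlockwise. It stays where it is left; turning takes about 2 N at the crank handle.
- well (a point): Centre of the mouth, 95 mm above the bench, of the round well in the top of the grey drive column (68 mm across), fixed to the station. The well is 41 mm across, 34 mm deep; on its axis sits a steel hex, 24 mm across flats, its chamfered top 12 mm below the mouth. How the hex is turned at the start differs each time and is not given: find it by feel.
- crank_hub (a point): Loose steel crank, about 0.5 kg, standing upright on its socket: centre of the red grip block on top of its hub (32 along x, 22 along y, 30 mm high), on the hub's axis, 82 mm above the socket's lower end. z up the axis, x along the arm to the handle. Resting unseated on the hex this point is 70 mm above the well's mouth; fully seated, 50 mm.
- crank_socket (a point): Centre of the lower end of the crank's socket tube (38 mm across, 55 mm long), axes as the hub's. Its hex hole is 26 mm across flats and 20 mm deep, flats facing x and every 60 degrees. Above the tube, 55 to 67 mm up, the arm (18 mm wide) reaches 90 mm to +x and carries a counterweight ball (34 mm across) at x = -40 mm.
- crank_handle (a point): Middle of the crank's upright round red handle sleeve (24 mm across, 56 mm tall, foot 2 mm above the arm, spins freely on its pin), 80 mm from the hub's axis along the crank's x, 15 mm higher than the centre of the hub's grip block.
- mat_top (a point): Centre of the top of the blue crank mat, 110 x 110 mm, 6 mm thick, fixed to the bench; the crank's parking place.
- spec1_center (a point): Mounted metal specimen: yellow resin cylinder 30 mm across and 28 mm tall, a bright metal face on top, 50 g, standing on the bench; point at its centre, z up. Two to four are present; absent ones read None.
- spec2_center (a point): Mounted metal specimen: yellow resin cylinder 30 mm across and 28 mm tall, a bright metal face on top, 50 g, standing on the bench; point at its centre, z up. Two to four are present; absent ones read None.
- spec3_center (a point): Mounted metal specimen: yellow resin cylinder 30 mm across and 28 mm tall, a bright metal face on top, 50 g, standing on the bench; point at its centre, z up. Two to four are present; absent ones read None.
- spec4_center (a point): Mounted metal specimen: yellow resin cylinder 30 mm across and 28 mm tall, a bright metal face on top, 50 g, standing on the bench; point at its centre, z up. Two to four are present; absent ones read None.
- suspension: Bystander: blue bottle of polishing suspension, 52 mm across, 110 mm tall; origin at the centre of its foot. Leave alone.
- objective: Bystander: brass microscope objective standing on end, 34 mm across, 48 mm tall; origin at its foot. Leave alone.
- jar: Bystander: amber glass jar, 60 mm across, 60 mm tall; origin at its foot. Leave alone.
Not all that is in view belongs to the job. There is more than one size of the part that bears mat_top; the job needs the middle-sized.

How it is judged:
On the way, in this order (a step that is already met when the one before it is completed fails the run):
1. every specimen stands upright in the tray and the tray is fully home in the bay, the lift still down (x of spec1_center in the frame of tray between -0.052 and 0.052 m and y of spec1_center in the frame of tray between -0.072 and 0.072 m and z of each of spec1_center, spec2_center, spec3_center, spec4_center in the frame of tray below 0.027 m and angle between each of spec1_center, spec2_center, spec3_center, spec4_center's own z axis and vertical below 0.2 rad and x of spec2_center in the frame of tray between -0.052 and 0.052 m and y of spec2_center in the frame of tray between -0.072 and 0.072 m and x of spec3_center in the frame of tray between -0.052 and 0.052 m and y of spec3_center in the frame of tray between -0.072 and 0.072 m and x of spec4_center in the frame of tray between -0.052 and 0.052 m and y of spec4_center in the frame of tray between -0.072 and 0.072 m and y of tray in the frame of bay between -0.01 and 0.01 m and x of tray in the frame of bay between -0.008 and 0.008 m and angle between tray's own z axis and vertical below 0.08 rad and value of joint lift below 0.004 m), for 0.2 s.
2. the crank is fully seated on the hex, the lift still down (horizontal distance between crank_hub and well below 0.01 m and z of crank_hub in the frame of well below 0.055 m and angle between crank_hub's own z axis and vertical below 0.15 rad and value of joint lift below 0.008 m), for 0.2 s.
3. the lift is cranked up to its top with the crank seated (horizontal distance between crank_hub and well below 0.01 m and z of crank_hub in the frame of well below 0.055 m and angle between crank_hub's own z axis and vertical below 0.15 rad and value of joint lift above 0.0265 m), for 0.2 s.
At the end, for the whole second after the job is handed in: The lift is at its top (above 26.5 mm of 30), the tray stands level on the platform within 10 mm of home, every specimen is upright inside it, and the crank stands upright on the mat with its hub within 40 mm of the mat's centre (x of spec1_center in the frame of tray between -0.052 and 0.052 m and y of spec1_center in the frame of tray between -0.072 and 0.072 m and z of each of spec1_center, spec2_center, spec3_center, spec4_center in the frame of tray below 0.027 m and angle between each of spec1_center, spec2_center, spec3_center, spec4_center's own z axis and vertical below 0.2 rad and x of spec2_center in the frame of tray between -0.052 and 0.052 m and y of spec2_center in the frame of tray between -0.072 and 0.072 m and x of spec3_center in the frame of tray between -0.052 and 0.052 m and y of spec3_center in the frame of tray between -0.072 and 0.072 m and x of spec4_center in the frame of tray between -0.052 and 0.052 m and y of spec4_center in the frame of tray between -0.072 and 0.072 m and y of tray in the frame of bay between -0.01 and 0.01 m and x of tray in the frame of bay between -0.008 and 0.008 m and angle between each of tray, crank_hub's own z axis and vertical below 0.08 rad and value of joint lift above 0.0265 m and z of tray in the frame of platform between -0.004 and 0.004 m and linear speed of tray below 0.02 m/s and horizontal distance between crank_hub and mat_top below 0.04 m and z of crank_hub in the frame of mat_top below 0.088 m); the robot touches nothing.
It fails at once if a bystander is shoved more than 30 mm or knocked over (distance of any of suspension, objective, jar from where it was at the start of the episode above 0.03 m or angle between any of suspension, objective, jar's own z axis and vertical above 0.5 rad).
It fails at once if the tray is lifted more than 15 mm off the rollers instead of being pushed (z of tray in the frame of platform above 0.0155 m and value of joint lift below 0.01 m).
Of spec1, spec2, spec3, spec4 only 2 to 4 are there at a start; the rules pass over those that are not, and their reading is None.
At some moment in a run one of spec1, spec2, spec3, spec4 may be knocked a few centimetres aside while the robot is not near it.
It also fails if it takes over 208 s, if anything falls off the work surface, if the arm or the gripper's body presses on something with over 40 N, if the wrist force passes 120 N, or if a joint passes its speed limit or range.

## Robot

A 7-joint arm with a two-finger parallel gripper is mounted at the origin on the work surface. World frame = base frame: x ahead of the robot, y to its left, z up, the work surface at z = 0. Lengths are in m, angles in rad, forces in N, time in s.
With the tool pointing down it reaches from about 0.425 to 0.875 m from the base axis. Payload 4.7 kg.
Tool frame: the origin (TCP) lies between the finger pads; the fingertips stand 14 mm ahead of it and the grasp point (between the pads) lies 5 mm behind it; z points along the fingers, y is the line along which they close (so a half turn about z gives the same grasp; the last joint's range is limited). The gripper opens to 87 mm and grips with 3 to 60 N. Pads are 19 mm wide; open, the fingers measure 117 mm over their backs; the gripper's body (75 mm by 190 mm) begins 51 mm behind the grasp point.
Start: joints at [1.211, 0.321, -0.07, 1.45, 0.023, 1.371, -0.057], TCP at [0.237, -0.605, 0.237] pointing down, gripper open.
Joint ranges: [-2.86, 2.86], [-0.3, 2.09], [-1.38, 1.24], [0.06, 2.45], [-1.56, 4.7], [0.09, 2.05], [-2.69, 2.69]. Speed limits (rad/s): [2.57, 2.57, 3.14, 3.14, 3.14, 3.14, 3.14].

## Interface

Orientations are given as a rotation vector (axis times angle).
In Python, from bench import ctrl gives the robot as it stands.
- The arm moves only by the tool step_arm, never from a script. Its argument "commands" is a list of rows, each an object with "travel": the shift along the tool's x, y, z in m, a list of three; "turn": the turn, a rotation vector about the tool's x, y, z in degrees, a list of three. A call has 1 to 5 rows; each row is the pose to reach, as a shift and turn from the pose commanded when the call began, along the tool's axes at that moment; what a row does not reach only later rows make up. A row lasts 1/10 s, in which the tool goes at most 50 mm and 8.59 degrees, less where a joint would pass 70% of its speed; a pose out of reach is approached as far as the arm can. A call with a gripper value outside its range is refused whole. "gripper" is the opening, from 0 (shut) to 1 (fully open), set as the call begins (left out, the last holds). The fingers move at their own pace and stop on an object; "force" is the grip in N (left out, the last holds). Time passes only in rows, so rows that repeat a pose let the fingers close. It gives the time, the measured TCP pose, the force, the opening and the grip force at its end, in the units of the state.
- ctrl.get_state(): the state, without advancing time (a new reading comes with each control period).
- ctrl.get_image(name): name is "side" or "top" or "wrist"; returns the picture (420x560x3 uint8, red, green, blue); there is no depth.
- ctrl.camera_model(name): a dict with "fx", "fy", "cx", "cy" (pixels), "k1" (the pictures are not rectified: a ray, as slopes to the right and down, at radius r is drawn at 1 + k1 r^2 times it, then the intrinsics apply), "R" (3x3) and "t" (3): a world point X has camera coordinates R X + t; the wrist camera has in their place "T_tool_cam" (4x4, takes a point from camera to tool coordinates, whose origin is the TCP and whose axes are the flange's). Camera axes: x right, y down, z forward; pixel columns grow to the right and rows downward; lengths in m; the calibration is good to about 2 mm. A picture is of the moment at which its call begins: read the wrist's pose just before it. camera_model takes no time and is no camera call.
- ctrl.close_job(): hands the job in; it is judged then, once.
The state is a dict: "time": time; "joint_positions": joint angles; "qd": joint speeds; "joint_torque": joint torques, N m; "position": TCP position; "tool_rot": TCP orientation; "ft_force": force on the tool from outside, world axes, zero at the start; "torque": the same for the moment, N m; "grip_width": opening from 0.0 (shut) to 1.0 (fully open); "grip_force": force on a finger pad.
Only numpy, scipy, OpenCV 4.12 (cv2) and the standard library are available. Lean on these libraries where they do the work, as an engineer would, in place of code of your own. Each camera call takes 0.05 s, during which the arm holds its last target. There are 200 camera calls.

## Working session

There is one attempt and no reset: what is moved stays moved. The work goes in short steps, Python scripts to look and compute and a tool call to move; the robot and the scene stay as the last step left them, time stands still between calls to the robot, and variables do not carry over. Pictures are saved under pics/ and viewed, at most 14 in all, crops included, and the job is handed in when it is done.

Besides the shell and the picture viewer there is one more tool, called after "Emit:" in YAML: its name, and indented under it one key for each argument. step_arm: Moves the arm, as the interface text tells. Its arguments: {"type":"object","properties":{"commands":{"type":"array"},"gripper":{"type":"number"},"force":{"type":"number"}},"required":["commands"]}

```bash
ls; mkdir -p pics; cat > h.py <<'E'
import numpy as np, cv2
from bench import ctrl
from scipy.spatial.transform import Rotation as Ro
def cam(n,st=None):
    m=ctrl.camera_model(n); K=np.array([[m['fx'],0,m['cx']],[0,m['fy'],m['cy']],[0,0,1.]])
    if 'R' in m: R=np.array(m['R']);t=np.array(m['t'])
    else:
        T=np.eye(4);T[:3,:3]=Ro.from_rotvec(st['tool_rot']).as_matrix();T[:3,3]=st['position']
        W=np.linalg.inv(T@np.array(m['T_tool_cam']));R=W[:3,:3];t=W[:3,3]
    return K,np.array([m['k1'],0,0,0.]),R,t
def onplane(c,uv,z):
    K,d,R,t=c
    p=cv2.undistortPoints(np.array(uv,float).reshape(-1,1,2),K,d)[:,0]
    r=np.c_[p,np.ones(len(p))]@R; o=-R.T@t
    return o+r*((z-o[2])/r[:,2])[:,None]
def proj(c,X):
    K,d,R,t=c
    return cv2.projectPoints(np.array(X,float).reshape(-1,3),cv2.Rodrigues(R)[0],t,K,d)[0][:,0]
def snap(n,f=None):
    st=ctrl.get_state(); im=ctrl.get_image(n)[:,:,::-1].copy()
    if f: cv2.imwrite('pics/'+f,im)
    return im,cam(n,st),st
def totool(p,st=None):
    "world point -> shift in tool axes from present TCP"
    st=st or ctrl.get_state()
    return Ro.from_rotvec(st['tool_rot']).as_matrix().T@(np.array(p)-st['position'])
E
python3 - <<'E'
from h import *
a,_,st=snap('top','top0.png'); b,_,_=snap('side','side0.png')
print(st)
for n in ('top','side','wrist'): print(n,ctrl.camera_model(n))
E
```

```text
pics
{'time': 0.0, 'joint_positions': array([ 1.21111071,  0.32179327, -0.07008119,  1.45167119,  0.02257193,
        1.37081179, -0.05691636]), 'qd': array([ 8.96417673e-04,  1.23408315e-03, -2.92843432e-05,  1.47342823e-03,
       -1.31605780e-04, -7.58041041e-05, -6.12457958e-04]), 'joint_torque': array([ 2.25634285e-04, -4.91286242e+01, -4.03945176e-01, -3.12527883e+01,
       -6.40417007e-02,  4.37301700e-02,  1.43210900e-04]), 'position': array([ 0.23710972, -0.60463882,  0.23548268]), 'tool_rot': array([-3.08506758e+00, -5.83393391e-01,  6.65950655e-04]), 'ft_force': array([-0.69308945, -0.15035227,  0.43883707]), 'torque': array([-0.02168451,  0.04129413,  0.04431736]), 'grip_force': 0.0, 'grip_width': 1.0004694596150363}
top {'fx': 516.5948942439421, 'fy': 516.5948942439421, 'cx': 281.3585092548604, 'cy': 205.08263277937203, 'k1': -0.19019394539085083, 'R': array([[ 6.27178626e-04, -9.99764442e-01, -2.16948598e-02],
       [-9.97784331e-01,  8.17684113e-04, -6.65263810e-02],
       [ 6.65284497e-02,  2.16885151e-02, -9.97548783e-01]]), 't': array([-0.02807689,  0.53830645,  1.41614347])}
side {'fx': 379.93588189384764, 'fy': 379.93588189384764, 'cx': 282.3152992981694, 'cy': 210.3150190593548, 'k1': -0.0537523696967445, 'R': array([[-0.85930874, -0.5114538 , -0.00187244],
       [-0.38274449,  0.64548016, -0.66095538],
       [ 0.33925677, -0.56724807, -0.75042286]]), 't': array([0.41129439, 0.27879279, 0.96437576])}
wrist {'fx': 352.64167886863373, 'fy': 352.64167886863373, 'cx': 274.9510547186701, 'cy': 211.02644322408545, 'k1': -0.07542783347124118, 'T_tool_cam': array([[-5.62966087e-04, -9.65715609e-01, -2.59601707e-01,
         7.00608584e-02],
       [ 9.99999633e-01, -3.76104163e-04, -7.69471903e-04,
        -1.20245493e-03],
       [ 6.45453745e-04, -2.59602045e-01,  9.65715466e-01,
        -1.48472923e-01],
       [ 0.00000000e+00,  0.00000000e+00,  0.00000000e+00,
         1.00000000e+00]])}
```

View pics/top0.png

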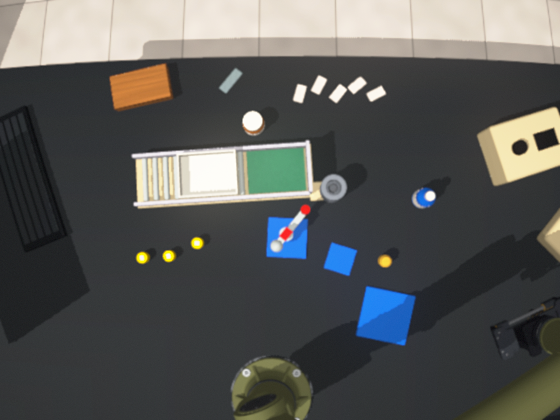

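View pics/side0.png

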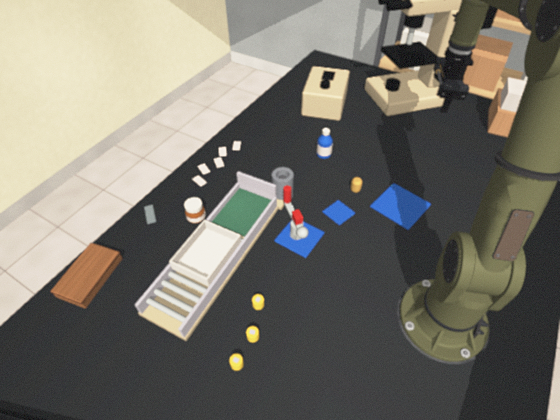

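Top view: three specimens at (142,258), (169,256) and (197,243). The tray is at (210,172), the green platform at (275,171) and the well at (333,188). The crank hub is at (286,234) with its handle at (306,210). Three blue mats could be mat_top: (288,238), (340,259) and (386,316). The one at (288,238) is middle-sized, about 40 px ≈ 110 mm, and the crank stands on it, so it fits. I'll confirm that in a crop while measuring.

```bash
python3 - <<'E'
from h import *
im=cv2.imread('pics/top0.png'); c=cam('top'); hsv=cv2.cvtColor(im,cv2.COLOR_BGR2HSV)
def blobs(lo,hi,z,amin,name,src=hsv):
    m=cv2.inRange(src,lo,hi)
    n,l,s,ce=cv2.connectedComponentsWithStats(m)
    for i in range(1,n):
        if s[i,4]>=amin and ce[i][0]<480:
            cn=cv2.findContours((l==i).astype(np.uint8),0,1)[0]
            r=cv2.minAreaRect(np.vstack(cn)); box=onplane(c,cv2.boxPoints(r),z)[:,:2]
            e=np.linalg.norm(np.roll(box,-1,0)-box,axis=1)[:2]
            d=(np.roll(box,-1,0)-box)[np.argmax(e)]
            print(name,ce[i].round(1),s[i,4],'rectctr',box.mean(0).round(4),'cent',onplane(c,ce[i],z)[0,:2].round(4),'size',e.round(3),'ang',np.degrees(np.arctan2(d[1],d[0])).round(1))
blobs((22,120,120),(35,255,255),.022,15,'yellow')
blobs((100,150,90),(125,255,255),.006,100,'blue')
blobs((60,80,40),(90,255,255),.0445,300,'green')
blobs((0,0,190),(180,60,255),.08,500,'white')
blobs((0,170,100),(6,255,255),.1,15,'red')
cv2.imwrite('pics/c1.png',cv2.resize(im[130:350,220:420],None,fx=2.7,fy=2.7,interpolation=cv2.INTER_CUBIC)[:594])
E
```

```text
yellow [196.8 242.6] 101 rectctr [0.4339 0.2064] cent [0.4336 0.2069] size [0.034 0.031] ang -89.7
yellow [168.4 255.6] 101 rectctr [0.3971 0.287 ] cent [0.397  0.2872] size [0.037 0.031] ang -89.5
yellow [142.  257.4] 104 rectctr [0.3907 0.3635] cent [0.3909 0.3633] size [0.035 0.031] ang -89.4
yellow [384.9 261.3] 68 rectctr [ 0.3816 -0.3147] cent [ 0.3821 -0.3145] size [0.026 0.022] ang -45.6
blue [423.6 197.7] 171 rectctr [ 0.5619 -0.4331] cent [ 0.5597 -0.43  ] size [0.048 0.054] ang -165.5
blue [287.5 238.5] 1188 rectctr [ 0.4487 -0.0431] cent [ 0.4456 -0.0451] size [0.113 0.114] ang -92.9
blue [339.8 258.7] 776 rectctr [ 0.3894 -0.191 ] cent [ 0.3894 -0.1909] size [0.078 0.078] ang -107.5
blue [385.2 315.3] 2663 rectctr [ 0.2296 -0.3186] cent [ 0.2302 -0.3183] size [0.146 0.146] ang -102.6
green [275.8 170.2] 2327 rectctr [ 0.6324 -0.0132] cent [ 0.6321 -0.0134] size [0.155 0.115] ang -86.3
white [263.4  23.8] 24975 rectctr [ 1.087 -0.015] cent [1.0414 0.0209] size [1.734 0.224] ang -88.2
white [208.1 176.8] 5281 rectctr [0.62   0.1259] cent [0.6105 0.1672] size [0.504 0.154] ang -87.8
red [305.1 208.8] 66 rectctr [ 0.5225 -0.0917] cent [ 0.5229 -0.0919] size [0.021 0.021] ang 179.8
red [285.6 233.7] 67 rectctr [ 0.4579 -0.0414] cent [ 0.4581 -0.0409] size [0.026 0.017] ang -45.0
```

View pics/c1.png

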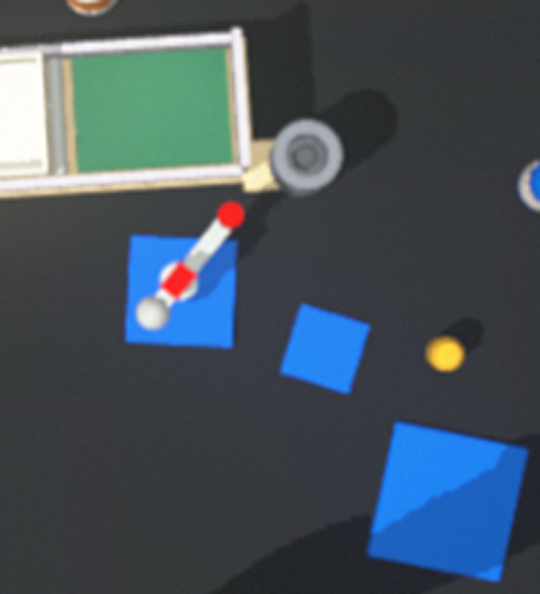

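Crop: the mat under the crank (180,290 in the crop) is the middle of the three blue sizes (78 / 113 / 146 mm), so it is mat_top. The well is at (307,155) in the crop, and the brass objective is at (445,353), so it isn't a specimen.

```bash
cat >> h.py <<'E'
def pose0():
    st=ctrl.get_state(); return np.array(st['position']),Ro.from_rotvec(st['tool_rot'])
def down(psi):
    "tool down, tool y at world angle psi (deg)"
    a=np.radians(psi); y=np.array([np.cos(a),np.sin(a),0]); z=np.array([0,0,-1.]); x=np.cross(y,z)
    return Ro.from_matrix(np.c_[x,y,z])
def plan(wps):
    "wps: list of (x,y,z,psi); prints per-call travel mm and turn deg"
    p,R=pose0()
    for w in wps:
        q=np.array(w[:3]);S=down(w[3])
        d=R.inv().apply(q-p)*1e3; t=np.degrees((R.inv()*S).as_rotvec())
        print('to',np.round(w,3),'travel mm',d.round(1),'turn',t.round(1),'rows',max(np.linalg.norm(d)/50,np.linalg.norm(t)/8.59).round(1))
        p,R=q,S
E
python3 - <<'E'
from h import *
p,R=pose0(); print(R.as_matrix().round(3))
plan([(.36,-.42,.3,-47),(.48,-.22,.3,-22),(.49,-.01,.3,3),(.4336,.2069,.25,3)])
c=cam('top')
print('well',onplane(c,[333.5,187.5],.095), 'handle',onplane(c,[305.1,208.8],.131),'hub',onplane(c,[285.6,233.7],.103))
print('cam',-c[2].T@c[3])
E
```

```text
[[ 0.931  0.365 -0.001]
 [ 0.365 -0.931  0.002]
 [-0.    -0.002 -1.   ]]
to [  0.36  -0.42   0.3  -47.  ] travel mm [ 181.8 -127.2  -64.2] turn [ -0.1  -0.  -21.6] rows 4.6
to [  0.48  -0.22   0.3  -22.  ] travel mm [224.2 -64.4   0. ] turn [  0.   0. -25.] rows 4.7
to [ 0.49 -0.01  0.3   3.  ] travel mm [198.5 -69.4   0. ] turn [  0.   0. -25.] rows 4.2
to [0.434 0.207 0.25  3.   ] travel mm [219.6 -45.   50. ] turn [0. 0. 0.] rows 4.6
well [[ 0.57939645 -0.16700672  0.095     ]] handle [[ 0.52118242 -0.09121802  0.131     ]] hub [[ 0.45799532 -0.04106694  0.103     ]]
cam [ 0.44291752 -0.05922449  1.44787465]
```

Emit:
step_arm:
  commands:
    - {"travel": [0.182, -0.127, -0.064], "turn": [0, 0, -21.6]}
    - {"travel": [0.182, -0.127, -0.064], "turn": [0, 0, -21.6]}
    - {"travel": [0.182, -0.127, -0.064], "turn": [0, 0, -21.6]}
    - {"travel": [0.182, -0.127, -0.064], "turn": [0, 0, -21.6]}
    - {"travel": [0.182, -0.127, -0.064], "turn": [0, 0, -21.6]}
  gripper: 1
  force: 15

```text
time: 0.6
position: [0.3632, -0.4166, 0.3016]
tool_rot: [2.92, 1.158, 0.002]
ft_force: [0.8, 0.7, 0.4]
grip_width: 0.997
grip_force: 0.0
```

Emit:
step_arm:
  commands:
    - {"travel": [0.224, -0.064, 0], "turn": [0, 0, -25]}
    - {"travel": [0.224, -0.064, 0], "turn": [0, 0, -25]}
    - {"travel": [0.224, -0.064, 0], "turn": [0, 0, -25]}
    - {"travel": [0.224, -0.064, 0], "turn": [0, 0, -25]}
    - {"travel": [0.224, -0.064, 0], "turn": [0, 0, -25]}

```text
time: 1.1
position: [0.482, -0.2165, 0.3005]
tool_rot: [-2.6, -1.763, -0.001]
ft_force: [0.0, 0.2, -1.3]
grip_width: 1.004
grip_force: 0.0
```

Emit:
step_arm:
  commands:
    - {"travel": [0.198, -0.069, 0], "turn": [0, 0, -25]}
    - {"travel": [0.198, -0.069, 0], "turn": [0, 0, -25]}
    - {"travel": [0.198, -0.069, 0], "turn": [0, 0, -25]}
    - {"travel": [0.198, -0.069, 0], "turn": [0, 0, -25]}
    - {"travel": [0.198, -0.069, 0], "turn": [0, 0, -25]}

```text
time: 1.6
position: [0.4902, -0.0038, 0.3008]
tool_rot: [-2.15, -2.29, -0.003]
ft_force: [-0.1, 0.7, 0.1]
grip_width: 0.999
grip_force: 0.0
```

Emit:
step_arm:
  commands:
    - {"travel": [0.22, -0.045, 0.05], "turn": [0, 0, 0]}
    - {"travel": [0.22, -0.045, 0.05], "turn": [0, 0, 0]}
    - {"travel": [0.22, -0.045, 0.05], "turn": [0, 0, 0]}
    - {"travel": [0.22, -0.045, 0.05], "turn": [0, 0, 0]}
    - {"travel": [0.22, -0.045, 0.05], "turn": [0, 0, 0]}

```text
time: 2.1
position: [0.4321, 0.2092, 0.2498]
tool_rot: [-2.158, -2.283, 0.001]
ft_force: [0.1, -1.0, 0.6]
grip_width: 1.005
grip_force: 0.0
```

```bash
python3 - <<'E'
from h import *
im,c,st=snap('wrist','w1.png'); print(st['position'])
hsv=cv2.cvtColor(im,cv2.COLOR_BGR2HSV)
n,l,s,ce=cv2.connectedComponentsWithStats(cv2.inRange(hsv,(22,100,100),(35,255,255)))
for i in range(1,n):
    if s[i,4]>60: print(ce[i].round(1),s[i],onplane(c,ce[i],.02)[0].round(4))
E
```

```text
[0.43211107 0.20917469 0.24981424]
[241.1  30.3] [225  12  32  37 762] [0.3884 0.3635 0.02  ]
[242.9 108.1] [228  93  31  31 587] [0.3931 0.288  0.02  ]
[274.1 185.4] [260 170  29  32 579] [0.4299 0.2082 0.02  ]
[480.4 289.8] [478 275   5  32  94] [0.6884 0.0941 0.02  ]
```

View pics/w1.png

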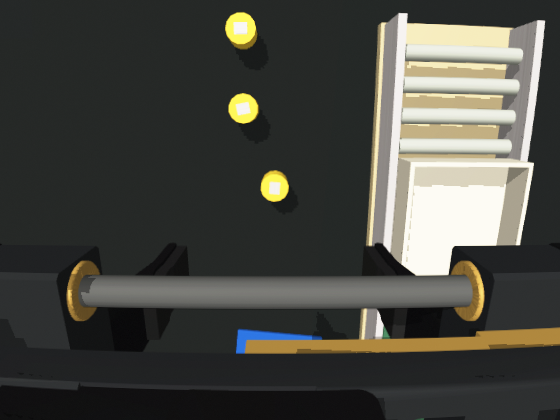

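Wrist view: specimens at (274,186), (243,108) and (241,30), matching the top view. The tray's +y rim runs from (403,162) to (531,163), with four bare rollers beyond it.

```bash
python3 - <<'E'
from h import *
p,R=pose0(); 
st=ctrl.get_state(); c=cam('wrist',st)
a=onplane(c,[[401,161],[531,163],[394,275]],.08); print(a.round(4))
x=a[1]-a[0]; print('len',np.linalg.norm(x),np.degrees(np.arctan2(x[1],x[0])))
print('rail tops',onplane(c,[[401,14],[363,305]],.055).round(4))
t=cam('top'); print('top rail -x side', onplane(t,[[136,205],[313,195]],.055).round(4), 'tray top corners',onplane(t,[[176,153],[238,149],[242,192],[180,196]],.08).round(4))
plan([(.431,.2077,.016,3)])
E
```

```text
[[0.5409 0.2541 0.08  ]
 [0.6668 0.2615 0.08  ]
 [0.5513 0.142  0.08  ]]
len 0.12609186493516672 3.377942640501987
rail tops [[0.5324 0.3844 0.055 ]
 [0.5325 0.0933 0.055 ]]
top rail -x side [[ 0.5364  0.3727  0.055 ]
 [ 0.5631 -0.1145  0.055 ]] tray top corners [[0.6759 0.2564 0.08  ]
 [0.6853 0.0872 0.08  ]
 [0.5692 0.0755 0.08  ]
 [0.5588 0.2432 0.08  ]]
to [0.431 0.208 0.016 3.   ] travel mm [ -6.2   0.8 233.2] turn [-0.1 -0.1  0.5] rows 4.7
```

Emit:
step_arm:
  commands:
    - {"travel": [-0.005, 0.001, 0.05]}
    - {"travel": [-0.005, 0.001, 0.1]}
    - {"travel": [-0.005, 0.001, 0.15]}
    - {"travel": [-0.005, 0.001, 0.19]}
    - {"travel": [-0.005, 0.001, 0.21]}

```text
$.commands[0]: bad value
```

Emit:
step_arm:
  commands:
    - {"travel": [0, 0, 0.012]}
    - {"travel": [0, 0, 0.022]}
    - {"travel": [0, 0, 0.022]}

```text
$.commands[0]: bad value
```

Emit:
step_arm:
  commands:
    - {"travel": [0, 0, 0]}
    - {"travel": [0, 0, 0]}
    - {"travel": [0, 0, 0]}
    - {"travel": [0, 0, 0]}
    - {"travel": [0, 0, 0]}
  gripper: 0.1
  force: 15

```text
$.commands[0]: bad value
```

Emit:
step_arm:
  commands:
    - {"travel": [0, 0, -0.03]}
    - {"travel": [0, 0, -0.07]}
    - {"travel": [0, 0, -0.11]}
    - {"travel": [0, 0, -0.14]}
    - {"travel": [0, 0, -0.14]}

```text
$.commands[0]: bad value
```

Both fields are required in every row.

Emit:
step_arm:
  commands:
    - {"travel": [-0.005, 0.001, 0.05], "turn": [0, 0, 0]}
    - {"travel": [-0.005, 0.001, 0.1], "turn": [0, 0, 0]}
    - {"travel": [-0.005, 0.001, 0.15], "turn": [0, 0, 0]}
    - {"travel": [-0.005, 0.001, 0.19], "turn": [0, 0, 0]}
    - {"travel": [-0.005, 0.001, 0.21], "turn": [0, 0, 0]}

```text
time: 2.65
position: [0.4329, 0.199, 0.0366]
tool_rot: [-2.161, -2.276, 0.009]
ft_force: [-0.4, 0.0, -0.5]
grip_width: 0.999
grip_force: 0.0
```

Emit:
step_arm:
  commands:
    - {"travel": [0, 0, 0.012], "turn": [0, 0, 0]}
    - {"travel": [0, 0, 0.022], "turn": [0, 0, 0]}
    - {"travel": [0, 0, 0.022], "turn": [0, 0, 0]}

```text
time: 2.95
position: [0.4353, 0.2005, 0.0181]
tool_rot: [-2.162, -2.278, 0.001]
ft_force: [0.4, 0.2, 0.4]
grip_width: 0.997
grip_force: 0.0
```

Emit:
step_arm:
  commands:
    - {"travel": [0, 0, 0], "turn": [0, 0, 0]}
    - {"travel": [0, 0, 0], "turn": [0, 0, 0]}
    - {"travel": [0, 0, 0], "turn": [0, 0, 0]}
    - {"travel": [0, 0, 0], "turn": [0, 0, 0]}
    - {"travel": [0, 0, 0], "turn": [0, 0, 0]}
  gripper: 0.1
  force: 15

```text
time: 3.45
position: [0.4356, 0.2009, 0.0189]
tool_rot: [2.162, 2.279, 0.001]
ft_force: [-0.6, -0.2, 0.0]
grip_width: 0.633
grip_force: 0.0
```

Emit:
step_arm:
  commands:
    - {"travel": [0, 0, -0.03], "turn": [0, 0, 0]}
    - {"travel": [0, 0, -0.07], "turn": [0, 0, 0]}
    - {"travel": [0, 0, -0.11], "turn": [0, 0, 0]}
    - {"travel": [0, 0, -0.14], "turn": [0, 0, 0]}
    - {"travel": [0, 0, -0.14], "turn": [0, 0, 0]}

```text
time: 3.95
position: [0.4381, 0.2023, 0.1628]
tool_rot: [2.159, 2.275, 0.01]
ft_force: [0.8, 1.5, -0.5]
grip_width: 0.173
grip_force: 0.0
```

The fingers are slow, about 0.75 of the range per second, so I lifted before they had closed. I'll reopen, re-aim from a settled pose and wait longer this time.

Emit:
step_arm:
  commands:
    - {"travel": [0, 0, 0], "turn": [0, 0, 0]}
    - {"travel": [0, 0, 0], "turn": [0, 0, 0]}
    - {"travel": [0, 0, 0], "turn": [0, 0, 0]}
    - {"travel": [0, 0, 0], "turn": [0, 0, 0]}
    - {"travel": [0, 0, 0], "turn": [0, 0, 0]}
  gripper: 0.8

```text
time: 4.45
position: [0.435, 0.2009, 0.1579]
tool_rot: [-2.161, -2.279, 0.001]
ft_force: [0.0, 0.3, -0.1]
grip_width: 0.536
grip_force: 0.0
```

```bash
cat >> h.py <<'E'
def specs(n='wrist',z=.02):
    im,c,st=snap(n); hsv=cv2.cvtColor(im,cv2.COLOR_BGR2HSV)
    N,l,s,ce=cv2.connectedComponentsWithStats(cv2.inRange(hsv,(22,100,100),(35,255,255)))
    for i in range(1,N):
        if s[i,4]>50: print(n,ce[i].round(1),s[i,4],onplane(c,ce[i],z)[0].round(4))
E
python3 - <<'E'
from h import *
specs('top'); specs('wrist'); print(ctrl.get_state()['position'])
plan([(.431,.2077,.016,3)])
E
```

```text
top [199.7 242.6] 63 [0.4337 0.1991 0.02  ]
top [385.  261.2] 69 [ 0.3822 -0.315   0.02  ]
wrist [228.    6.6] 488 [0.3908 0.3517 0.02  ]
wrist [229.2  94.6] 1059 [0.3934 0.2878 0.02  ]
wrist [270.9 196.2] 995 [0.43   0.2084 0.02  ]
wrist [405.8 291.3] 98 [0.5567 0.1267 0.02  ]
[0.43516684 0.20099527 0.15817573]
to [0.431 0.208 0.016 3.   ] travel mm [  6.9  -3.7 142.2] turn [-0. -0.  0.] rows 2.8
```

Emit:
step_arm:
  commands:
    - {"travel": [0.007, -0.004, 0.04], "turn": [0, 0, 0]}
    - {"travel": [0.007, -0.004, 0.08], "turn": [0, 0, 0]}
    - {"travel": [0.007, -0.004, 0.12], "turn": [0, 0, 0]}
    - {"travel": [0.007, -0.004, 0.142], "turn": [0, 0, 0]}
    - {"travel": [0.007, -0.004, 0.142], "turn": [0, 0, 0]}

```text
time: 5.05
position: [0.4302, 0.2082, 0.0157]
tool_rot: [-2.16, -2.279, 0.004]
ft_force: [-0.2, 0.1, 0.9]
grip_width: 0.794
grip_force: 0.0
```

Emit:
step_arm:
  commands:
    - {"travel": [0, 0, 0], "turn": [0, 0, 0]}
    - {"travel": [0, 0, 0], "turn": [0, 0, 0]}
    - {"travel": [0, 0, 0], "turn": [0, 0, 0]}
    - {"travel": [0, 0, 0], "turn": [0, 0, 0]}
    - {"travel": [0, 0, 0], "turn": [0, 0, 0]}
  gripper: 0.1
  force: 15

```text
time: 5.55
position: [0.4311, 0.2076, 0.0166]
tool_rot: [2.162, 2.279, 0.0]
ft_force: [-0.4, -0.6, 0.2]
grip_width: 0.434
grip_force: 0.0
```

Emit:
step_arm:
  commands:
    - {"travel": [0, 0, 0], "turn": [0, 0, 0]}
    - {"travel": [0, 0, 0], "turn": [0, 0, 0]}
    - {"travel": [0, 0, 0], "turn": [0, 0, 0]}
    - {"travel": [0, 0, 0], "turn": [0, 0, 0]}
    - {"travel": [0, 0, 0], "turn": [0, 0, 0]}

```text
time: 6.05
position: [0.4311, 0.2077, 0.0166]
tool_rot: [2.162, 2.279, -0.0]
ft_force: [0.1, -0.8, 1.4]
grip_width: 0.34
grip_force: 15.0
```

Emit:
step_arm:
  commands:
    - {"travel": [0, 0, -0.03], "turn": [0, 0, 0]}
    - {"travel": [0, 0, -0.07], "turn": [0, 0, 0]}
    - {"travel": [0, 0, -0.11], "turn": [0, 0, 0]}
    - {"travel": [0, 0, -0.15], "turn": [0, 0, 0]}
    - {"travel": [0, 0, -0.15], "turn": [0, 0, 0]}

```text
time: 6.55
position: [0.4341, 0.2096, 0.1715]
tool_rot: [2.158, 2.275, 0.012]
ft_force: [1.5, -0.1, 0.2]
grip_width: 0.339
grip_force: 15.0
```

```bash
python3 - <<'E'
from h import *
plan([(.53,.16,.25,3),(.622,.07,.25,3)])
E
```

```text
to [0.53 0.16 0.25 3.  ] travel mm [-54.5  93.9 -77.7] turn [ 0.6 -0.1  0. ] rows 2.7
to [0.622 0.07  0.25  3.   ] travel mm [-94.7  87.2   0. ] turn [0. 0. 0.] rows 2.6
```

Emit:
step_arm:
  commands:
    - {"travel": [-0.054, 0.094, -0.078], "turn": [0, 0, 0]}
    - {"travel": [-0.054, 0.094, -0.078], "turn": [0, 0, 0]}
    - {"travel": [-0.054, 0.094, -0.078], "turn": [0, 0, 0]}

```text
time: 6.85
position: [0.5302, 0.1567, 0.2453]
tool_rot: [2.164, 2.275, 0.001]
ft_force: [0.5, -0.0, -0.3]
grip_width: 0.339
grip_force: 15.0
```

Emit:
step_arm:
  commands:
    - {"travel": [-0.095, 0.087, 0], "turn": [0, 0, 0]}
    - {"travel": [-0.095, 0.087, 0], "turn": [0, 0, 0]}
    - {"travel": [-0.095, 0.087, 0], "turn": [0, 0, 0]}
    - {"travel": [-0.095, 0.087, 0], "turn": [0, 0, 0]}
    - {"travel": [-0.095, 0.087, 0], "turn": [0, 0, 0]}

```text
time: 7.35
position: [0.6192, 0.0684, 0.2428]
tool_rot: [-2.161, -2.276, 0.002]
ft_force: [-0.5, 0.9, -0.8]
grip_width: 0.341
grip_force: 15.0
```

```bash
python3 - <<'E'
from h import *
im,c,st=snap('wrist','w2.png'); print(st['position'])
E
```

```text
[0.61922335 0.0684404  0.24283548]
```

View pics/w2.png

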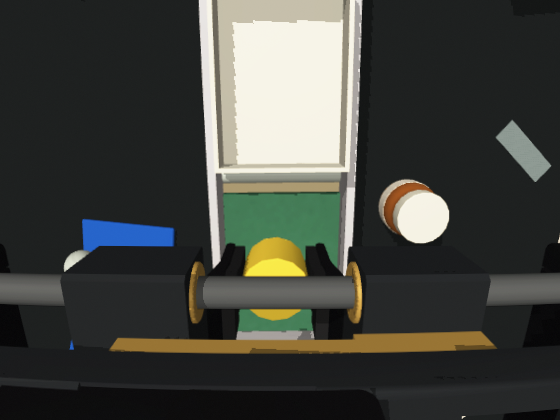

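Wrist view: the tray's −y rim is at row 170, spanning columns 216 to 348. The jar is off to the right at (415,210). The held specimen is at (275,275).

```bash
python3 - <<'E'
from h import *
st=ctrl.get_state(); c=cam('wrist',st)
a=onplane(c,[[216,171],[348,170]],.08); m=a.mean(0); x=a[1]-a[0]; th=np.arctan2(x[1],x[0])
print(a.round(4),np.linalg.norm(x),np.degrees(th)); 
for th in (np.radians(3.2),):
    y=np.array([-np.sin(th),np.cos(th)]); ctr=m[:2]+.08*y; print('ctr',ctr)
    for s in (-.045,0,.045): print(s,ctr+s*y)
b=ctr+.045*y
plan([(*b,.2,3.2),(*b,.067,3.2)])
E
```

```text
[[0.5634 0.092  0.08  ]
 [0.6808 0.0993 0.08  ]] 0.11770117850638928 3.5408326186180488
ctr [0.61763271 0.17553126]
-0.045 [0.62014468 0.13060143]
0 [0.61763271 0.17553126]
0.045 [0.61512074 0.22046109]
to [0.615 0.22  0.2   3.2  ] travel mm [150.6   4.6  43.6] turn [-0.1 -0.1 -0.1] rows 3.1
to [0.615 0.22  0.067 3.2  ] travel mm [  0.   0. 133.] turn [0. 0. 0.] rows 2.7
```

Emit:
step_arm:
  commands:
    - {"travel": [0.147, 0.004, 0.04], "turn": [0, 0, 0]}
    - {"travel": [0.147, 0.004, 0.04], "turn": [0, 0, 0]}
    - {"travel": [0.147, 0.004, 0.04], "turn": [0, 0, 0]}
    - {"travel": [0.147, 0.004, 0.04], "turn": [0, 0, 0]}
    - {"travel": [0.147, 0.004, 0.04], "turn": [0, 0, 0]}

```text
time: 7.9
position: [0.6133, 0.2195, 0.2043]
tool_rot: [-2.153, -2.286, 0.001]
ft_force: [-0.4, -0.7, 0.2]
grip_width: 0.341
grip_force: 15.0
```

Emit:
step_arm:
  commands:
    - {"travel": [0, 0, 0.04], "turn": [0, 0, 0]}
    - {"travel": [0, 0, 0.08], "turn": [0, 0, 0]}
    - {"travel": [0, 0, 0.115], "turn": [0, 0, 0]}
    - {"travel": [0, 0, 0.131], "turn": [0, 0, 0]}
    - {"travel": [0, 0, 0.131], "turn": [0, 0, 0]}

```text
time: 8.4
position: [0.6147, 0.2136, 0.0716]
tool_rot: [-2.163, -2.277, 0.006]
ft_force: [-0.1, -0.1, -0.5]
grip_width: 0.339
grip_force: 15.0
```

Emit:
step_arm:
  commands:
    - {"travel": [0, 0, 0], "turn": [0, 0, 0]}
    - {"travel": [0, 0, 0], "turn": [0, 0, 0]}

```text
time: 8.6
position: [0.6174, 0.2161, 0.0761]
tool_rot: [2.161, 2.277, 0.005]
ft_force: [0.2, 0.7, -1.1]
grip_width: 0.341
grip_force: 15.0
```

Emit:
step_arm:
  commands:
    - {"travel": [0, 0, 0.004], "turn": [0, 0, 0]}
    - {"travel": [0, 0, 0.008], "turn": [0, 0, 0]}
    - {"travel": [0, 0, 0.008], "turn": [0, 0, 0]}
    - {"travel": [0, 0, 0.008], "turn": [0, 0, 0]}

```text
time: 9.0
position: [0.616, 0.2156, 0.0657]
tool_rot: [2.162, 2.279, 0.0]
ft_force: [0.8, 0.1, 0.6]
grip_width: 0.342
grip_force: 15.0
```

Emit:
step_arm:
  commands:
    - {"travel": [0, 0, 0], "turn": [0, 0, 0]}
    - {"travel": [0, 0, 0], "turn": [0, 0, 0]}
    - {"travel": [0, 0, 0], "turn": [0, 0, 0]}
    - {"travel": [0, 0, 0], "turn": [0, 0, 0]}
  gripper: 0.58

```text
time: 9.4
position: [0.6158, 0.2155, 0.0655]
tool_rot: [-2.162, -2.279, 0.0]
ft_force: [0.0, 0.7, -0.0]
grip_width: 0.562
grip_force: 0.0
```

Emit:
step_arm:
  commands:
    - {"travel": [0, 0, -0.03], "turn": [0, 0, 0]}
    - {"travel": [0, 0, -0.07], "turn": [0, 0, 0]}
    - {"travel": [0, 0, -0.11], "turn": [0, 0, 0]}
    - {"travel": [0, 0, -0.13], "turn": [0, 0, 0]}
    - {"travel": [0, 0, -0.13], "turn": [0, 0, 0]}

```text
time: 9.9
position: [0.6175, 0.2168, 0.1996]
tool_rot: [2.16, 2.277, 0.009]
ft_force: [0.0, -0.0, 0.2]
grip_width: 0.576
grip_force: 0.0
```

Emit:
step_arm:
  commands:
    - {"travel": [0, 0, 0], "turn": [0, 0, 0]}
    - {"travel": [0, 0, 0], "turn": [0, 0, 0]}
    - {"travel": [0, 0, 0], "turn": [0, 0, 0]}
  gripper: 0.8

```text
time: 10.2
position: [0.6151, 0.215, 0.1937]
tool_rot: [-2.161, -2.278, 0.004]
ft_force: [-0.3, 0.1, 0.1]
grip_width: 0.756
grip_force: 0.0
```

```bash
python3 - <<'E'
from h import *
specs('top')
plan([(.50,.255,.18,3.2),(.395,.2876,.1,3.2),(.395,.2876,.016,3.2)])
E
```

```text
top [193.5 174.7] 58 [0.6239 0.2189 0.02  ]
top [142.3 257.3] 120 [0.3912 0.3632 0.02  ]
top [168.5 255.5] 116 [0.397  0.2875 0.02  ]
top [384.8 261.3] 71 [ 0.3821 -0.3146  0.02  ]
to [0.5   0.255 0.18  3.2  ] travel mm [  45.9 -113.    14.2] turn [-0.1  0.  -0.2] rows 2.5
to [0.395 0.288 0.1   3.2  ] travel mm [  38.4 -103.    80. ] turn [0. 0. 0.] rows 2.7
to [0.395 0.288 0.016 3.2  ] travel mm [ 0.  0. 84.] turn [0. 0. 0.] rows 1.7
```

Emit:
step_arm:
  commands:
    - {"travel": [0.046, -0.113, 0.014], "turn": [0, 0, 0]}
    - {"travel": [0.046, -0.113, 0.014], "turn": [0, 0, 0]}
    - {"travel": [0.084, -0.216, 0.094], "turn": [0, 0, 0]}
    - {"travel": [0.084, -0.216, 0.094], "turn": [0, 0, 0]}
    - {"travel": [0.084, -0.216, 0.094], "turn": [0, 0, 0]}

```text
time: 10.75
position: [0.3988, 0.2864, 0.1034]
tool_rot: [2.162, 2.278, -0.0]
ft_force: [0.4, 1.3, 0.0]
grip_width: 0.796
grip_force: 0.0
```

Emit:
step_arm:
  commands:
    - {"travel": [0, 0, 0], "turn": [0, 0, 0]}
    - {"travel": [0, 0, 0], "turn": [0, 0, 0]}
    - {"travel": [0, 0, 0], "turn": [0, 0, 0]}

```text
time: 11.05
position: [0.402, 0.2864, 0.1052]
tool_rot: [2.163, 2.278, 0.002]
ft_force: [0.3, -0.1, 1.4]
grip_width: 0.799
grip_force: 0.0
```

```bash
python3 - <<'E'
from h import *
specs('wrist')
plan([(.394,.2876,.0165,3.2)])
E
```

```text
wrist [260.9 105.9] 1480 [0.3879 0.3645 0.02  ]
wrist [264.5 219.5] 1515 [0.3935 0.289  0.02  ]
wrist [442.7 291.1] 243 [0.529  0.2399 0.02  ]
to [0.394 0.288 0.016 3.2  ] travel mm [ 1.5 -8.4 88.9] turn [ 0.1 -0.1 -0.3] rows 1.8
```

Emit:
step_arm:
  commands:
    - {"travel": [0.0015, -0.008, 0.04], "turn": [0, 0, 0]}
    - {"travel": [0.0015, -0.008, 0.07], "turn": [0, 0, 0]}
    - {"travel": [0.0015, -0.008, 0.088], "turn": [0, 0, 0]}
    - {"travel": [0.0015, -0.008, 0.088], "turn": [0, 0, 0]}

```text
time: 11.5
position: [0.3937, 0.2876, 0.016]
tool_rot: [-2.163, -2.276, 0.0]
ft_force: [-0.7, -0.2, 0.3]
grip_width: 0.799
grip_force: 0.0
```

Emit:
step_arm:
  commands:
    - {"travel": [0, 0, 0], "turn": [0, 0, 0]}
    - {"travel": [0, 0, 0], "turn": [0, 0, 0]}
    - {"travel": [0, 0, 0], "turn": [0, 0, 0]}
    - {"travel": [0, 0, 0], "turn": [0, 0, 0]}
    - {"travel": [0, 0, 0], "turn": [0, 0, 0]}
  gripper: 0.1
  force: 15

```text
time: 12.0
position: [0.3928, 0.2875, 0.017]
tool_rot: [2.162, 2.279, 0.001]
ft_force: [-0.3, 0.2, -0.1]
grip_width: 0.428
grip_force: 0.0
```

Emit:
step_arm:
  commands:
    - {"travel": [0, 0, 0], "turn": [0, 0, 0]}
    - {"travel": [0, 0, 0], "turn": [0, 0, 0]}
    - {"travel": [0, 0, 0], "turn": [0, 0, 0]}
    - {"travel": [0, 0, 0], "turn": [0, 0, 0]}

```text
time: 12.4
position: [0.3928, 0.2875, 0.0169]
tool_rot: [2.162, 2.279, 0.0]
ft_force: [0.8, -0.2, 1.0]
grip_width: 0.338
grip_force: 15.0
```

Emit:
step_arm:
  commands:
    - {"travel": [0, 0, -0.03], "turn": [0, 0, 0]}
    - {"travel": [0, 0, -0.07], "turn": [0, 0, 0]}
    - {"travel": [0, 0, -0.12], "turn": [0, 0, 0]}
    - {"travel": [0, 0, -0.17], "turn": [0, 0, 0]}
    - {"travel": [0, 0, -0.17], "turn": [0, 0, 0]}

```text
time: 12.9
position: [0.3956, 0.2904, 0.1929]
tool_rot: [2.159, 2.276, 0.016]
ft_force: [0.7, 0.5, -0.7]
grip_width: 0.342
grip_force: 15.0
```

Emit:
step_arm:
  commands:
    - {"travel": [0, 0, 0], "turn": [0, 0, 0]}
    - {"travel": [0, 0, 0], "turn": [0, 0, 0]}
    - {"travel": [0, 0, 0], "turn": [0, 0, 0]}

```text
time: 13.2
position: [0.3915, 0.2868, 0.185]
tool_rot: [-2.161, -2.278, 0.005]
ft_force: [0.5, -0.2, -0.9]
grip_width: 0.336
grip_force: 15.0
```

```bash
python3 - <<'E'
from h import *
plan([(.50,.24,.19,3.2),(.618,.173,.16,3.2),(.618,.173,.067,3.2)])
E
```

```text
to [0.5  0.24 0.19 3.2 ] travel mm [-52.5 105.8  -5.3] turn [-0.2  0.1 -0.2] rows 2.4
to [0.618 0.173 0.16  3.2  ] travel mm [-73.5 114.1  30. ] turn [0. 0. 0.] rows 2.8
to [0.618 0.173 0.067 3.2  ] travel mm [ 0.  0. 93.] turn [0. 0. 0.] rows 1.9
```

Emit:
step_arm:
  commands:
    - {"travel": [-0.052, 0.106, -0.01], "turn": [0, 0, 0]}
    - {"travel": [-0.052, 0.106, -0.01], "turn": [0, 0, 0]}
    - {"travel": [-0.126, 0.22, 0.02], "turn": [0, 0, 0]}
    - {"travel": [-0.126, 0.22, 0.02], "turn": [0, 0, 0]}
    - {"travel": [-0.126, 0.22, 0.02], "turn": [0, 0, 0]}

```text
time: 13.7
position: [0.6139, 0.1753, 0.1652]
tool_rot: [-2.16, -2.278, 0.004]
ft_force: [0.2, 0.4, -0.3]
grip_width: 0.34
grip_force: 15.0
```

Emit:
step_arm:
  commands:
    - {"travel": [0, 0, 0], "turn": [0, 0, 0]}
    - {"travel": [0, 0, 0], "turn": [0, 0, 0]}
    - {"travel": [0, 0, 0], "turn": [0, 0, 0]}

```text
time: 14.0
position: [0.6115, 0.1781, 0.1669]
tool_rot: [-2.158, -2.28, 0.002]
ft_force: [0.5, -0.4, -0.8]
grip_width: 0.341
grip_force: 15.0
```

```bash
python3 - <<'E'
from h import *
plan([(.618,.173,.0675,3.2)])
E
```

```text
to [0.618 0.173 0.068 3.2  ] travel mm [-5.5  6.4 99.4] turn [-0.1 -0.1 -0.1] rows 2.0
```

Emit:
step_arm:
  commands:
    - {"travel": [-0.005, 0.006, 0.04], "turn": [0, 0, 0]}
    - {"travel": [-0.005, 0.006, 0.075], "turn": [0, 0, 0]}
    - {"travel": [-0.005, 0.006, 0.099], "turn": [0, 0, 0]}
    - {"travel": [-0.005, 0.006, 0.099], "turn": [0, 0, 0]}
    - {"travel": [-0.005, 0.006, 0.099], "turn": [0, 0, 0]}

```text
time: 14.5
position: [0.6185, 0.1732, 0.07]
tool_rot: [-2.16, -2.281, -0.0]
ft_force: [0.2, 0.5, 0.0]
grip_width: 0.341
grip_force: 15.0
```

Emit:
step_arm:
  commands:
    - {"travel": [0, 0, 0], "turn": [0, 0, 0]}
    - {"travel": [0, 0, 0], "turn": [0, 0, 0]}

```text
time: 14.7
position: [0.6199, 0.1725, 0.0707]
tool_rot: [2.161, 2.279, 0.003]
ft_force: [-0.3, -0.7, -0.4]
grip_width: 0.342
grip_force: 15.0
```

Emit:
step_arm:
  commands:
    - {"travel": [0, 0, 0], "turn": [0, 0, 0]}
    - {"travel": [0, 0, 0], "turn": [0, 0, 0]}
    - {"travel": [0, 0, 0], "turn": [0, 0, 0]}
    - {"travel": [0, 0, 0], "turn": [0, 0, 0]}
  gripper: 0.58

```text
time: 15.1
position: [0.6194, 0.1718, 0.0691]
tool_rot: [2.162, 2.279, 0.0]
ft_force: [-0.7, -0.1, 0.3]
grip_width: 0.558
grip_force: 0.0
```

Emit:
step_arm:
  commands:
    - {"travel": [0, 0, -0.03], "turn": [0, 0, 0]}
    - {"travel": [0, 0, -0.07], "turn": [0, 0, 0]}
    - {"travel": [0, 0, -0.11], "turn": [0, 0, 0]}
    - {"travel": [0, 0, -0.13], "turn": [0, 0, 0]}
    - {"travel": [0, 0, -0.13], "turn": [0, 0, 0]}

```text
time: 15.6
position: [0.6211, 0.173, 0.2029]
tool_rot: [2.16, 2.277, 0.009]
ft_force: [-0.4, 0.4, 0.8]
grip_width: 0.582
grip_force: 0.0
```

Emit:
step_arm:
  commands:
    - {"travel": [0, 0, 0], "turn": [0, 0, 0]}
    - {"travel": [0, 0, 0], "turn": [0, 0, 0]}
    - {"travel": [0, 0, 0], "turn": [0, 0, 0]}
  gripper: 0.8

```text
time: 15.9
position: [0.6186, 0.1714, 0.1972]
tool_rot: [-2.161, -2.278, 0.004]
ft_force: [-0.7, -0.1, -0.0]
grip_width: 0.755
grip_force: 0.0
```

```bash
python3 - <<'E'
from h import *
specs('top')
plan([(.50,.27,.18,3.2),(.389,.3637,.1,3.2)])
E
```

```text
top [142.3 257.3] 120 [0.3912 0.3632 0.02  ]
top [384.9 261.2] 70 [ 0.3822 -0.3148  0.02  ]
to [0.5  0.27 0.18 3.2 ] travel mm [ 104.6 -113.3   17.7] turn [-0.1  0.  -0.2] rows 3.1
to [0.389 0.364 0.1   3.2  ] travel mm [  99.8 -105.6   80. ] turn [0. 0. 0.] rows 3.3
```

Emit:
step_arm:
  commands:
    - {"travel": [0.105, -0.113, 0.017], "turn": [0, 0, 0]}
    - {"travel": [0.105, -0.113, 0.017], "turn": [0, 0, 0]}
    - {"travel": [0.105, -0.113, 0.017], "turn": [0, 0, 0]}
    - {"travel": [0.204, -0.219, 0.097], "turn": [0, 0, 0]}
    - {"travel": [0.204, -0.219, 0.097], "turn": [0, 0, 0]}

```text
time: 16.45
position: [0.4359, 0.3251, 0.1347]
tool_rot: [2.162, 2.279, 0.001]
ft_force: [0.5, 1.2, 0.4]
grip_width: 0.798
grip_force: 0.0
```

Emit:
step_arm:
  commands:
    - {"travel": [0.043, -0.046, 0.036], "turn": [0, 0, 0]}
    - {"travel": [0.043, -0.046, 0.036], "turn": [0, 0, 0]}
    - {"travel": [0.043, -0.046, 0.036], "turn": [0, 0, 0]}
    - {"travel": [0.043, -0.046, 0.036], "turn": [0, 0, 0]}

```text
time: 16.85
position: [0.3893, 0.3644, 0.099]
tool_rot: [2.161, 2.28, -0.001]
ft_force: [-0.1, 0.2, 0.4]
grip_width: 0.8
grip_force: 0.0
```

```bash
python3 - <<'E'
from h import *
specs('wrist');print(pose0()[0])
plan([(.389,.3637,.0165,3.2)])
E
```

```text
wrist [275.4 215.5] 557 [0.388  0.3719 0.02  ]
wrist [107.6 291.9] 248 [0.269  0.3075 0.02  ]
wrist [434.7 290.9] 531 [0.5066 0.3211 0.02  ]
wrist [395.2 342.6] 5082 [0.4842 0.2766 0.02  ]
[0.39042174 0.36403086 0.0993905 ]
to [0.389 0.364 0.016 3.2  ] travel mm [-0.2 -1.5 82.9] turn [ 0.   0.  -0.3] rows 1.7
```

Emit:
step_arm:
  commands:
    - {"travel": [0, -0.0015, 0.04], "turn": [0, 0, 0]}
    - {"travel": [0, -0.0015, 0.065], "turn": [0, 0, 0]}
    - {"travel": [0, -0.0015, 0.082], "turn": [0, 0, 0]}
    - {"travel": [0, -0.0015, 0.082], "turn": [0, 0, 0]}

```text
time: 17.3
position: [0.3888, 0.3637, 0.0163]
tool_rot: [-2.165, -2.276, 0.001]
ft_force: [-0.9, 0.5, -0.0]
grip_width: 0.8
grip_force: 0.0
```

Emit:
step_arm:
  commands:
    - {"travel": [0, 0, 0], "turn": [0, 0, 0]}
    - {"travel": [0, 0, 0], "turn": [0, 0, 0]}
    - {"travel": [0, 0, 0], "turn": [0, 0, 0]}
    - {"travel": [0, 0, 0], "turn": [0, 0, 0]}
    - {"travel": [0, 0, 0], "turn": [0, 0, 0]}
  gripper: 0.1
  force: 15

```text
time: 17.8
position: [0.3879, 0.3646, 0.0176]
tool_rot: [2.162, 2.279, 0.001]
ft_force: [-0.4, 0.5, -0.0]
grip_width: 0.432
grip_force: 0.0
```

Emit:
step_arm:
  commands:
    - {"travel": [0, 0, 0], "turn": [0, 0, 0]}
    - {"travel": [0, 0, 0], "turn": [0, 0, 0]}
    - {"travel": [0, 0, 0], "turn": [0, 0, 0]}
    - {"travel": [0, 0, 0], "turn": [0, 0, 0]}

```text
time: 18.2
position: [0.3879, 0.3646, 0.0174]
tool_rot: [2.162, 2.279, 0.0]
ft_force: [0.2, -0.3, 2.0]
grip_width: 0.332
grip_force: 15.0
```

Emit:
step_arm:
  commands:
    - {"travel": [0, 0, -0.03], "turn": [0, 0, 0]}
    - {"travel": [0, 0, -0.07], "turn": [0, 0, 0]}
    - {"travel": [0, 0, -0.12], "turn": [0, 0, 0]}
    - {"travel": [0, 0, -0.17], "turn": [0, 0, 0]}
    - {"travel": [0, 0, -0.17], "turn": [0, 0, 0]}

```text
time: 18.7
position: [0.39, 0.3681, 0.1937]
tool_rot: [2.16, 2.278, 0.017]
ft_force: [0.2, 0.7, -0.6]
grip_width: 0.341
grip_force: 15.0
```

Emit:
step_arm:
  commands:
    - {"travel": [-0.104, 0.106, -0.01], "turn": [0, 0, 0]}
    - {"travel": [-0.104, 0.106, -0.01], "turn": [0, 0, 0]}
    - {"travel": [-0.104, 0.106, -0.01], "turn": [0, 0, 0]}
    - {"travel": [-0.104, 0.106, -0.01], "turn": [0, 0, 0]}

```text
time: 19.1
position: [0.5051, 0.2585, 0.1958]
tool_rot: [2.175, 2.263, -0.002]
ft_force: [-0.2, -0.0, -0.6]
grip_width: 0.339
grip_force: 15.0
```

```bash
python3 - <<'E'
from h import *
specs('top');print(pose0()[0])
plan([(.6205,.130,.16,3.2),(.6205,.13,.0675,3.2)])
E
```

```text
top [207.3 173.2] 80 [0.6279 0.1795 0.02  ]
top [191.6 174.8] 85 [0.6236 0.2241 0.02  ]
top [384.7 261.2] 73 [ 0.3823 -0.3143  0.02  ]
[0.50175992 0.26225388 0.19582489]
to [0.62 0.13 0.16 3.2 ] travel mm [-137.4  112.8   35.8] turn [-0.1  0.  -0.6] rows 3.6
to [0.62  0.13  0.068 3.2  ] travel mm [ 0.   0.  92.5] turn [0. 0. 0.] rows 1.8
```

Emit:
step_arm:
  commands:
    - {"travel": [-0.137, 0.113, 0.036], "turn": [0, 0, 0]}
    - {"travel": [-0.137, 0.113, 0.036], "turn": [0, 0, 0]}
    - {"travel": [-0.137, 0.113, 0.036], "turn": [0, 0, 0]}
    - {"travel": [-0.137, 0.113, 0.036], "turn": [0, 0, 0]}
    - {"travel": [-0.137, 0.113, 0.036], "turn": [0, 0, 0]}

```text
time: 19.65
position: [0.6208, 0.1302, 0.1583]
tool_rot: [-2.17, -2.271, 0.005]
ft_force: [-1.0, -0.2, -1.0]
grip_width: 0.341
grip_force: 15.0
```

Emit:
step_arm:
  commands:
    - {"travel": [0, 0, 0], "turn": [0, 0, 0]}
    - {"travel": [0, 0, 0], "turn": [0, 0, 0]}
    - {"travel": [0, 0, 0], "turn": [0, 0, 0]}

```text
time: 19.95
position: [0.618, 0.1379, 0.1617]
tool_rot: [-2.158, -2.283, -0.001]
ft_force: [-0.8, 0.3, -0.4]
grip_width: 0.335
grip_force: 15.0
```

```bash
python3 - <<'E'
from h import *
plan([(.6205,.13,.0675,3.2)])
E
```

```text
to [0.62  0.13  0.068 3.2  ] travel mm [-8.1  2.  94.2] turn [ 0. -0.  0.] rows 1.9
```

Emit:
step_arm:
  commands:
    - {"travel": [-0.008, 0.002, 0.04], "turn": [0, 0, 0]}
    - {"travel": [-0.008, 0.002, 0.07], "turn": [0, 0, 0]}
    - {"travel": [-0.008, 0.002, 0.094], "turn": [0, 0, 0]}
    - {"travel": [-0.008, 0.002, 0.094], "turn": [0, 0, 0]}
    - {"travel": [-0.008, 0.002, 0.094], "turn": [0, 0, 0]}

```text
time: 20.45
position: [0.6211, 0.1287, 0.0678]
tool_rot: [-2.16, -2.281, -0.0]
ft_force: [0.9, 0.2, 0.4]
grip_width: 0.34
grip_force: 15.0
```

Emit:
step_arm:
  commands:
    - {"travel": [0, 0, 0], "turn": [0, 0, 0]}
    - {"travel": [0, 0, 0], "turn": [0, 0, 0]}

```text
time: 20.65
position: [0.6219, 0.128, 0.0684]
tool_rot: [2.161, 2.279, 0.002]
ft_force: [-0.3, 0.9, -0.2]
grip_width: 0.339
grip_force: 15.0
```

Emit:
step_arm:
  commands:
    - {"travel": [0, 0, 0], "turn": [0, 0, 0]}
    - {"travel": [0, 0, 0], "turn": [0, 0, 0]}
    - {"travel": [0, 0, 0], "turn": [0, 0, 0]}
    - {"travel": [0, 0, 0], "turn": [0, 0, 0]}
  gripper: 0.58

```text
time: 21.05
position: [0.6216, 0.1275, 0.0674]
tool_rot: [2.162, 2.279, 0.0]
ft_force: [-0.1, -0.8, 0.3]
grip_width: 0.562
grip_force: 0.0
```

Emit:
step_arm:
  commands:
    - {"travel": [0, 0, -0.03], "turn": [0, 0, 0]}
    - {"travel": [0, 0, -0.07], "turn": [0, 0, 0]}
    - {"travel": [0, 0, -0.11], "turn": [0, 0, 0]}
    - {"travel": [0, 0, -0.13], "turn": [0, 0, 0]}
    - {"travel": [0, 0, -0.13], "turn": [0, 0, 0]}

```text
time: 21.55
position: [0.6234, 0.1286, 0.2012]
tool_rot: [2.159, 2.276, 0.008]
ft_force: [0.4, 0.6, -1.2]
grip_width: 0.578
grip_force: 0.0
```

Emit:
step_arm:
  commands:
    - {"travel": [0.18, 0.002, 0], "turn": [0, 0, 0]}
    - {"travel": [0.18, 0.002, 0], "turn": [0, 0, 0]}
    - {"travel": [0.18, 0.002, 0], "turn": [0, 0, 0]}
    - {"travel": [0.18, 0.002, 0], "turn": [0, 0, 0]}
    - {"travel": [0.18, 0.002, 0], "turn": [0, 0, 0]}
  gripper: 0

```text
time: 22.05
position: [0.6103, 0.3144, 0.1957]
tool_rot: [-2.148, -2.286, -0.0]
ft_force: [-1.0, 0.0, 0.4]
grip_width: 0.208
grip_force: 0.0
```

Emit:
step_arm:
  commands:
    - {"travel": [0, 0, 0], "turn": [0, 0, 0]}
    - {"travel": [0, 0, 0], "turn": [0, 0, 0]}
    - {"travel": [0, 0, 0], "turn": [0, 0, 0]}

```text
time: 22.35
position: [0.6149, 0.3051, 0.1967]
tool_rot: [2.165, 2.275, -0.002]
ft_force: [-0.6, -1.1, -0.9]
grip_width: 0.018
grip_force: 0.0
```

```bash
python3 - <<'E'
from h import *
specs('top',.07);print(pose0()[0])
snap('side','s2.png')
plan([(.611,.3,.12,3.2),(.611,.3,.068,3.2),(.62,.13,.068,3.2),(.626,.08,.068,3.2)])
E
```

```text
top [224.1 172.1] 81 [0.6241 0.1255 0.07  ]
top [207.5 173.2] 82 [0.6214 0.1708 0.07  ]
top [191.6 174.8] 85 [0.6172 0.2142 0.07  ]
[0.61484069 0.3053488  0.19693202]
to [0.611 0.3   0.12  3.2  ] travel mm [-5.4 -4.  77.2] turn [ 0.   0.  -0.3] rows 1.5
to [0.611 0.3   0.068 3.2  ] travel mm [ 0.  0. 52.] turn [0. 0. 0.] rows 1.0
to [0.62  0.13  0.068 3.2  ] travel mm [-170.2   -0.5    0. ] turn [0. 0. 0.] rows 3.4
to [0.626 0.08  0.068 3.2  ] travel mm [-50.3   3.2   0. ] turn [0. 0. 0.] rows 1.0
```

View pics/s2.png

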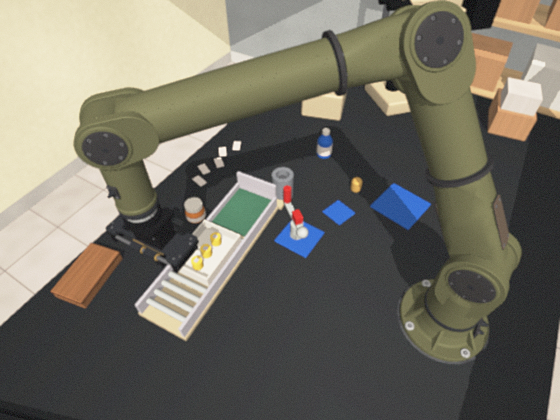

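Side view: all three specimens stand upright in the tray at (197,263), (208,252) and (218,240), and there is no fourth. Next I push the tray.

Emit:
step_arm:
  commands:
    - {"travel": [-0.003, -0.003, 0.045], "turn": [0, 0, 0]}
    - {"travel": [-0.003, -0.003, 0.09], "turn": [0, 0, 0]}
    - {"travel": [-0.003, -0.003, 0.129], "turn": [0, 0, 0]}
    - {"travel": [-0.003, -0.003, 0.129], "turn": [0, 0, 0]}

```text
time: 22.85
position: [0.6087, 0.3006, 0.0625]
tool_rot: [-2.162, -2.276, 0.014]
ft_force: [-0.6, -0.1, 0.3]
grip_width: -0.001
grip_force: 0.0
```

Emit:
step_arm:
  commands:
    - {"travel": [-0.012, 0, 0], "turn": [0, 0, 0]}
    - {"travel": [-0.024, 0, 0], "turn": [0, 0, 0]}
    - {"travel": [-0.036, 0, 0], "turn": [0, 0, 0]}
    - {"travel": [-0.048, 0, 0], "turn": [0, 0, 0]}
    - {"travel": [-0.06, 0, 0], "turn": [0, 0, 0]}

```text
time: 23.35
position: [0.6158, 0.2457, 0.0707]
tool_rot: [2.161, 2.279, 0.01]
ft_force: [2.3, 6.6, 2.4]
grip_width: 0.008
grip_force: 2.7
```

Emit:
step_arm:
  commands:
    - {"travel": [-0.012, 0, 0], "turn": [0, 0, 0]}
    - {"travel": [-0.024, 0, 0], "turn": [0, 0, 0]}
    - {"travel": [-0.036, 0, 0], "turn": [0, 0, 0]}
    - {"travel": [-0.048, 0, 0], "turn": [0, 0, 0]}
    - {"travel": [-0.06, 0, 0], "turn": [0, 0, 0]}

```text
time: 23.85
position: [0.618, 0.1839, 0.0691]
tool_rot: [2.162, 2.279, 0.002]
ft_force: [0.5, 2.6, 2.2]
grip_width: 0.005
grip_force: 1.5
```

Emit:
step_arm:
  commands:
    - {"travel": [-0.012, 0, 0], "turn": [0, 0, 0]}
    - {"travel": [-0.024, 0, 0], "turn": [0, 0, 0]}
    - {"travel": [-0.036, 0, 0], "turn": [0, 0, 0]}
    - {"travel": [-0.048, 0, 0], "turn": [0, 0, 0]}
    - {"travel": [-0.06, 0, 0], "turn": [0, 0, 0]}

```text
time: 24.35
position: [0.6202, 0.1236, 0.0677]
tool_rot: [-2.161, -2.278, 0.001]
ft_force: [1.0, 2.1, -2.0]
grip_width: 0.005
grip_force: 1.5
```

```bash
python3 - <<'E'
from h import *
specs('top',.07);print(pose0()[0]); print(ctrl.get_state()['ft_force'])
plan([(.62,.10,.068,3.2)])
E
```

```text
top [258.3 170. ] 84 [0.6294 0.0329 0.07  ]
top [275.  168.9] 74 [ 0.6323 -0.0122  0.07  ]
top [242.5 171.4] 79 [0.626  0.0755 0.07  ]
top [384.8 261.2] 71 [ 0.3843 -0.3057  0.07  ]
[0.62056602 0.1202391  0.06745858]
[ 0.40658095 -1.45133935  0.43676168]
to [0.62  0.1   0.068 3.2  ] travel mm [-20.2  -1.6  -0.5] turn [-0.1  0.2 -0.3] rows 0.4
```

Emit:
step_arm:
  commands:
    - {"travel": [-0.008, 0, 0], "turn": [0, 0, 0]}
    - {"travel": [-0.016, 0, 0], "turn": [0, 0, 0]}
    - {"travel": [-0.024, 0, 0], "turn": [0, 0, 0]}
    - {"travel": [-0.029, 0, 0], "turn": [0, 0, 0]}
    - {"travel": [-0.034, 0, 0], "turn": [0, 0, 0]}

```text
time: 24.9
position: [0.6222, 0.0902, 0.0681]
tool_rot: [-2.162, -2.279, 0.001]
ft_force: [-0.7, 3.6, -2.6]
grip_width: 0.006
grip_force: 1.5
```

Emit:
step_arm:
  commands:
    - {"travel": [-0.003, 0, 0], "turn": [0, 0, 0]}
    - {"travel": [-0.006, 0, 0], "turn": [0, 0, 0]}
    - {"travel": [-0.009, 0, 0], "turn": [0, 0, 0]}

```text
time: 25.2
position: [0.6229, 0.0818, 0.0683]
tool_rot: [-2.161, -2.28, -0.0]
ft_force: [-0.8, 3.5, -2.3]
grip_width: 0.004
grip_force: 1.5
```

```bash
python3 - <<'E'
from h import *
specs('top',.07);print(pose0()[0]); print(ctrl.get_state()['ft_force'])
im,c,st=snap('top','t3.png'); cv2.imwrite('pics/t3c.png',cv2.resize(im[120:220,190:350],None,fx=4.5,fy=4.5,interpolation=cv2.INTER_CUBIC))
E
```

```text
top [290.8 168.3] 84 [ 0.6338 -0.0546  0.07  ]
top [259.4 169.6] 57 [0.6305 0.0299 0.07  ]
top [273.9 169.2] 85 [ 0.6315 -0.0091  0.07  ]
top [384.9 261.3] 68 [ 0.3841 -0.3059  0.07  ]
[0.62300046 0.08092389 0.06828288]
[-0.86221644  2.92560007 -1.90149475]
```

View pics/t3c.png

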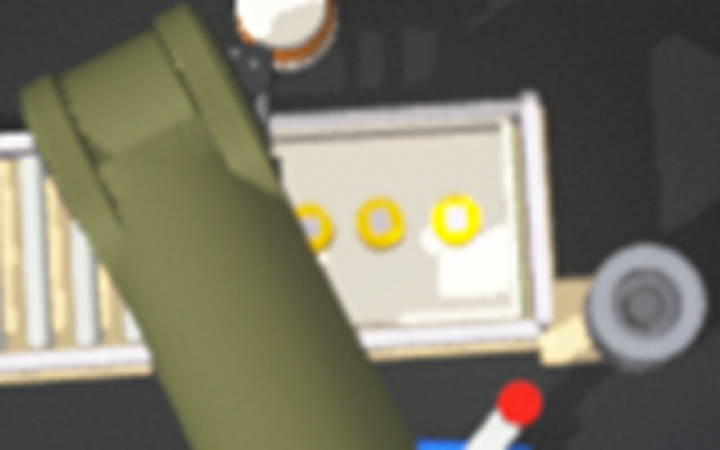

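Crop: the tray is almost home at (410,220), with a thin gap left to the end plate at (540,200). I'll push on until I feel the stop.

Emit:
step_arm:
  commands:
    - {"travel": [-0.002, 0, 0], "turn": [0, 0, 0]}
    - {"travel": [-0.004, 0, 0], "turn": [0, 0, 0]}
    - {"travel": [-0.006, 0, 0], "turn": [0, 0, 0]}

```text
time: 25.6
position: [0.6232, 0.0759, 0.0684]
tool_rot: [-2.162, -2.28, -0.0]
ft_force: [-0.5, 3.7, -1.5]
grip_width: 0.003
grip_force: 1.7
```

Emit:
step_arm:
  commands:
    - {"travel": [-0.002, 0, 0], "turn": [0, 0, 0]}
    - {"travel": [-0.004, 0, 0], "turn": [0, 0, 0]}

```text
time: 25.8
position: [0.6233, 0.0726, 0.0684]
tool_rot: [-2.161, -2.279, -0.002]
ft_force: [-0.8, 8.2, -1.2]
grip_width: 0.003
grip_force: 3.6
```

```bash
python3 - <<'E'
from h import *
specs('top',.07);print(pose0()[0]); print(ctrl.get_state()['ft_force'])
E
```

```text
top [294.  168.2] 80 [ 0.6342 -0.0632  0.07  ]
top [277.1 169. ] 85 [ 0.632  -0.0179  0.07  ]
top [384.8 261.2] 70 [ 0.3844 -0.3057  0.07  ]
[0.62322204 0.07257097 0.06837312]
[-0.5354205   4.49836609 -1.44623771]
```

Emit:
step_arm:
  commands:
    - {"travel": [-0.002, 0, 0], "turn": [0, 0, 0]}
    - {"travel": [-0.004, 0, 0], "turn": [0, 0, 0]}

```text
time: 26.05
position: [0.6224, 0.0722, 0.0684]
tool_rot: [-2.156, -2.278, -0.005]
ft_force: [-3.1, 12.0, 0.2]
grip_width: 0.005
grip_force: 6.2
```

Emit:
step_arm:
  commands:
    - {"travel": [0, 0, 0], "turn": [0, 0, 0]}
    - {"travel": [0, 0, 0], "turn": [0, 0, 0]}

```text
time: 26.25
position: [0.6224, 0.0722, 0.0684]
tool_rot: [-2.155, -2.279, -0.004]
ft_force: [-2.1, 9.4, -0.8]
grip_width: 0.002
grip_force: 5.0
```

```bash
python3 - <<'E'
from h import *
specs('top',.07);print(pose0()[0]); print(ctrl.get_state()['ft_force'])
E
```

```text
top [294.1 168.4] 81 [ 0.6335 -0.0635  0.07  ]
top [277.3 169.3] 82 [ 0.6314 -0.0182  0.07  ]
top [384.9 261.2] 70 [ 0.3843 -0.3058  0.07  ]
[0.62235204 0.07219855 0.06841961]
[-2.4954012  10.44504116 -1.34829462]
```

The tray is home: 10 N against the end plate with no motion. I'll back off, rise, and look at the well and crank from straight above at the same tool yaw.

Emit:
step_arm:
  commands:
    - {"travel": [0.015, 0, 0], "turn": [0, 0, 0]}
    - {"travel": [0.03, 0, 0], "turn": [0, 0, 0]}
    - {"travel": [0.03, 0, -0.05], "turn": [0, 0, 0]}
    - {"travel": [0.03, 0, -0.1], "turn": [0, 0, 0]}
    - {"travel": [0.03, 0, -0.15], "turn": [0, 0, 0]}
  gripper: 0.7

```text
time: 26.8
position: [0.622, 0.0974, 0.2201]
tool_rot: [2.161, 2.278, -0.002]
ft_force: [0.6, 0.8, 0.4]
grip_width: 0.373
grip_force: 0.0
```

Emit:
step_arm:
  commands:
    - {"travel": [0, 0, -0.05], "turn": [0, 0, 0]}
    - {"travel": [0, 0, -0.1], "turn": [0, 0, 0]}
    - {"travel": [0, 0, -0.1], "turn": [0, 0, 0]}
    - {"travel": [0, 0, -0.1], "turn": [0, 0, 0]}
    - {"travel": [0, 0, -0.1], "turn": [0, 0, 0]}

```text
time: 27.3
position: [0.6217, 0.0971, 0.3169]
tool_rot: [-2.162, -2.279, 0.004]
ft_force: [1.4, -0.1, -1.6]
grip_width: 0.69
grip_force: 0.0
```

```bash
python3 - <<'E'
from h import *
print(pose0()[0])
plan([(.60,-.04,.32,27),(.579,-.167,.30,51.6),(.458,-.041,.308,51.6)])
E
```

```text
[0.62167699 0.09706017 0.31691866]
to [ 0.6  -0.04  0.32 27.  ] travel mm [-135.7  -28.8   -2.8] turn [ -0.1   0.1 -24. ] rows 2.8
to [ 0.579 -0.167  0.3   51.6  ] travel mm [-103.6  -76.4   20. ] turn [  0.    0.  -24.6] rows 2.9
to [ 4.58e-01 -4.10e-02  3.08e-01  5.16e+01] travel mm [173.1  23.6  -8. ] turn [0. 0. 0.] rows 3.5
```

Emit:
step_arm:
  commands:
    - {"travel": [-0.136, -0.029, -0.003], "turn": [0, 0, -24]}
    - {"travel": [-0.136, -0.029, -0.003], "turn": [0, 0, -24]}
    - {"travel": [-0.136, -0.029, -0.003], "turn": [0, 0, -24]}
    - {"travel": [-0.136, -0.029, -0.003], "turn": [0, 0, -24]}

```text
time: 27.7
position: [0.5992, -0.0505, 0.3185]
tool_rot: [-1.655, -2.669, 0.01]
ft_force: [0.1, -0.6, -0.1]
grip_width: 0.697
grip_force: 0.0
```

Emit:
step_arm:
  commands:
    - {"travel": [-0.104, -0.076, 0.02], "turn": [0, 0, -24.6]}
    - {"travel": [-0.104, -0.076, 0.02], "turn": [0, 0, -24.6]}
    - {"travel": [-0.104, -0.076, 0.02], "turn": [0, 0, -24.6]}
    - {"travel": [-0.104, -0.076, 0.02], "turn": [0, 0, -24.6]}

```text
time: 28.1
position: [0.5772, -0.1751, 0.2976]
tool_rot: [-1.044, -2.957, 0.005]
ft_force: [-0.7, -1.0, -0.5]
grip_width: 0.701
grip_force: 0.0
```

Emit:
step_arm:
  commands:
    - {"travel": [0, 0, 0], "turn": [0, 0, 0]}
    - {"travel": [0, 0, 0], "turn": [0, 0, 0]}
    - {"travel": [0, 0, 0], "turn": [0, 0, 0]}
    - {"travel": [0, 0, 0], "turn": [0, 0, 0]}

```text
time: 28.5
position: [0.5802, -0.1653, 0.3015]
tool_rot: [1.029, 2.968, -0.0]
ft_force: [-0.2, -0.5, -0.8]
grip_width: 0.702
grip_force: 0.0
```

```bash
python3 - <<'E'
from h import *
im,c,st=snap('wrist','w4.png'); print(st['position'],st['tool_rot'],st['joint_positions'])
cv2.imwrite('pics/w4c.png',cv2.resize(im[100:260,190:360],None,fx=3.5,fy=3.5,interpolation=cv2.INTER_CUBIC))
E
```

```text
[ 0.58016898 -0.16529535  0.30150932] [ 1.02937785e+00  2.96780450e+00 -2.51858064e-04] [ 1.02048043  0.34114546 -1.00412775  1.44579808  0.28696117  1.50977183
  0.92871693]
```

View pics/w4c.png

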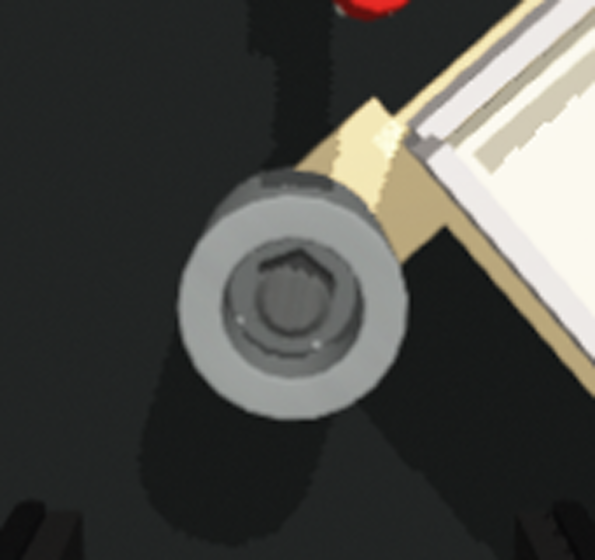

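Crop: the column top is a ring centred at (292,306), and the sunk hex is visible with a corner pointing up at about (297,248). That puts the fitting crank x near −14° in world, mod 60; the exact angle I'll find by feel. Next I'll measure the ring centre and look at the hub from the same relative pose.

```bash
cat > well.py <<'E'
from h import *
def ring(im):
    g=cv2.cvtColor(im,cv2.COLOR_BGR2GRAY); hsv=cv2.cvtColor(im,cv2.COLOR_BGR2HSV)
    m=((g>110)&(g<190)&(hsv[:,:,1]<40)).astype(np.uint8); m[:,:215]=0;m[:,315:]=0;m[:135]=0;m[235:]=0
    n,l,s,ce=cv2.connectedComponentsWithStats(m); i=1+np.argmax(s[1:,4])
    cn,h=cv2.findContours((l==i).astype(np.uint8),cv2.RETR_CCOMP,cv2.CHAIN_APPROX_NONE)
    cn=sorted(cn,key=len)[::-1][:2]
    return [cv2.fitEllipse(cv2.convexHull(k)) for k in cn]
E
python3 - <<'E'
from well import *
im=cv2.imread('pics/w4.png'); st=ctrl.get_state(); c=cam('wrist',st)
for e in ring(im): print(e, onplane(c,e[0],.095)[0].round(4))
plan([(.458,-.041,.308,51.6)])
E
```

```text
((273.74542236328125, 185.81491088867188), (63.82822799682617, 68.00977325439453), 26.228975296020508) [ 0.5765 -0.1644  0.095 ]
((273.3079528808594, 187.283203125), (40.19158935546875, 42.35930252075195), 102.19977569580078) [ 0.5774 -0.1657  0.095 ]
to [ 4.58e-01 -4.10e-02  3.08e-01  5.16e+01] travel mm [173.1  22.2  -6.6] turn [-0.   0.   0.1] rows 3.5
```

Emit:
step_arm:
  commands:
    - {"travel": [0.173, 0.022, -0.007], "turn": [0, 0, 0]}
    - {"travel": [0.173, 0.022, -0.007], "turn": [0, 0, 0]}
    - {"travel": [0.173, 0.022, -0.007], "turn": [0, 0, 0]}
    - {"travel": [0.173, 0.022, -0.007], "turn": [0, 0, 0]}
    - {"travel": [0.173, 0.022, -0.007], "turn": [0, 0, 0]}

```text
time: 29.05
position: [0.4567, -0.0389, 0.3088]
tool_rot: [1.027, 2.967, -0.01]
ft_force: [0.0, 0.2, -0.0]
grip_width: 0.699
grip_force: 0.0
```

Emit:
step_arm:
  commands:
    - {"travel": [0, 0, 0], "turn": [0, 0, 0]}
    - {"travel": [0, 0, 0], "turn": [0, 0, 0]}
    - {"travel": [0, 0, 0], "turn": [0, 0, 0]}
    - {"travel": [0, 0, 0], "turn": [0, 0, 0]}

```text
time: 29.45
position: [0.4582, -0.0427, 0.308]
tool_rot: [-1.033, -2.966, -0.003]
ft_force: [-0.5, -1.1, -0.3]
grip_width: 0.702
grip_force: 0.0
```

```bash
python3 - <<'E'
from h import *
im,c,st=snap('wrist','w5.png'); print(st['position'],st['tool_rot'])
hsv=cv2.cvtColor(im,cv2.COLOR_BGR2HSV)
m=cv2.inRange(hsv,(0,150,60),(8,255,255))|cv2.inRange(hsv,(172,150,60),(180,255,255))
cn=cv2.findContours(m,0,1)[0]
for k in cn:
    if cv2.contourArea(k)>100: 
        r=cv2.minAreaRect(k); print(r, onplane(c,r[0],.103)[0].round(4), onplane(c,r[0],.131)[0].round(4))
cv2.imwrite('pics/w5c.png',cv2.resize(im[60:260,150:400],None,fx=3,fy=3,interpolation=cv2.INTER_CUBIC))
E
```

```text
[ 0.45820931 -0.04271952  0.30804824] [-1.03283917 -2.96579844 -0.00340265]
((273.5, 258.5), (33.0, 23.0), 90.0) [ 0.5163 -0.0904  0.103 ] [ 0.5072 -0.0831  0.131 ]
((275.0, 184.0), (32.0, 20.0), 90.0) [ 0.4535 -0.0385  0.103 ] [ 0.4494 -0.0353  0.131 ]
```

View pics/w5c.png

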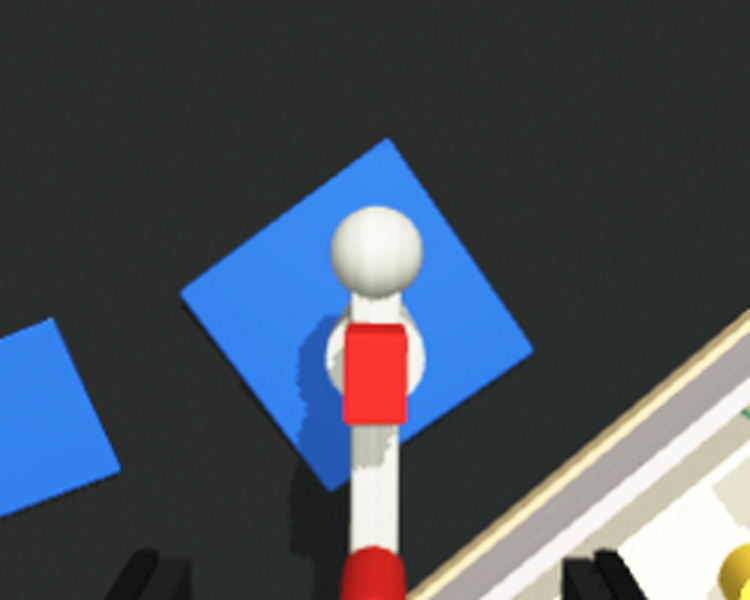

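Crop: the hub's grip block centre is at (375,379), i.e. px (275.2,186.3). The arm lies exactly along tool −x, so the yaw matches. The ball is at (376,250), the handle at (373,580), and the middle mat is under the crank. Grasping the hub.

```bash
python3 - <<'E'
from h import *
st=ctrl.get_state(); c=cam('wrist',st); print(st['position'],onplane(c,[275.2,186.3],.103))
plan([(.4565,-.0403,.12,51.6),(.4565,-.0403,.086,51.6)])
E
```

```text
[ 0.45816178 -0.04261189  0.30803779] [[ 0.45547263 -0.03976847  0.103     ]]
to [ 4.56e-01 -4.00e-02  1.20e-01  5.16e+01] travel mm [  2.4   0.5 188. ] turn [ 0.1 -0.1  0. ] rows 3.8
to [ 4.56e-01 -4.00e-02  8.60e-02  5.16e+01] travel mm [ 0.  0. 34.] turn [0. 0. 0.] rows 0.7
```

Emit:
step_arm:
  commands:
    - {"travel": [0.0025, 0.0005, 0.05], "turn": [0, 0, 0]}
    - {"travel": [0.0025, 0.0005, 0.1], "turn": [0, 0, 0]}
    - {"travel": [0.0025, 0.0005, 0.15], "turn": [0, 0, 0]}
    - {"travel": [0.0025, 0.0005, 0.19], "turn": [0, 0, 0]}
    - {"travel": [0.0025, 0.0005, 0.19], "turn": [0, 0, 0]}

```text
time: 30.0
position: [0.452, -0.0392, 0.1135]
tool_rot: [-1.027, -2.956, -0.006]
ft_force: [-0.5, 0.2, 0.2]
grip_width: 0.703
grip_force: 0.0
```

Emit:
step_arm:
  commands:
    - {"travel": [0, 0, 0.01], "turn": [0, 0, 0]}
    - {"travel": [0, 0, 0.02], "turn": [0, 0, 0]}
    - {"travel": [0, 0, 0.03], "turn": [0, 0, 0]}
    - {"travel": [0, 0, 0.03], "turn": [0, 0, 0]}
    - {"travel": [0, 0, 0.03], "turn": [0, 0, 0]}

```text
time: 30.5
position: [0.4566, -0.0404, 0.0888]
tool_rot: [1.032, 2.966, -0.001]
ft_force: [-0.0, -0.4, 0.0]
grip_width: 0.702
grip_force: 0.0
```

```bash
python3 - <<'E'
from h import *
plan([(.4565,-.0403,.086,51.6)])
E
```

```text
to [ 4.56e-01 -4.00e-02  8.60e-02  5.16e+01] travel mm [0.1 0.  2.8] turn [-0.   0.1  0. ] rows 0.1
```

Emit:
step_arm:
  commands:
    - {"travel": [0, 0, 0.003], "turn": [0, 0, 0]}
    - {"travel": [0, 0, 0.003], "turn": [0, 0, 0]}
    - {"travel": [0, 0, 0.003], "turn": [0, 0, 0]}
    - {"travel": [0, 0, 0.003], "turn": [0, 0, 0]}
    - {"travel": [0, 0, 0.003], "turn": [0, 0, 0]}
  gripper: 0.1
  force: 40

```text
time: 31.0
position: [0.4563, -0.0404, 0.0854]
tool_rot: [1.033, 2.967, -0.0]
ft_force: [0.9, 0.6, -0.1]
grip_width: 0.331
grip_force: 0.0
```

Emit:
step_arm:
  commands:
    - {"travel": [0, 0, 0], "turn": [0, 0, 0]}
    - {"travel": [0, 0, 0], "turn": [0, 0, 0]}
    - {"travel": [0, 0, 0], "turn": [0, 0, 0]}
    - {"travel": [0, 0, 0], "turn": [0, 0, 0]}
    - {"travel": [0, 0, 0], "turn": [0, 0, 0]}

```text
time: 31.5
position: [0.4562, -0.0405, 0.0853]
tool_rot: [1.033, 2.967, -0.0]
ft_force: [-0.7, -0.9, 1.4]
grip_width: 0.246
grip_force: 40.0
```

```bash
python3 - <<'E'
from h import *
s=ctrl.get_state();print(s['position'],s['ft_force'],s['torque'],s['grip_force'],s['grip_width'])
E
```

```text
[ 0.4562287  -0.04047534  0.08531849] [-0.70455126 -0.89597306  1.42445376] [-0.09107336 -0.09091567  0.00439739] 39.95571649633348 0.24641275725370215
```

Emit:
step_arm:
  commands:
    - {"travel": [0, 0, -0.03], "turn": [0, 0, 0]}
    - {"travel": [0, 0, -0.07], "turn": [0, 0, 0]}
    - {"travel": [0, 0, -0.11], "turn": [0, 0, 0]}
    - {"travel": [0, 0, -0.14], "turn": [0, 0, 0]}
    - {"travel": [0, 0, -0.14], "turn": [0, 0, 0]}

```text
time: 32.0
position: [0.4584, -0.0406, 0.2283]
tool_rot: [1.031, 2.96, -0.003]
ft_force: [1.3, -0.1, -5.0]
grip_width: 0.25
grip_force: 40.0
```

Emit:
step_arm:
  commands:
    - {"travel": [-0.03, -0.004, 0], "turn": [0, 0, -2]}
    - {"travel": [-0.07, -0.009, 0], "turn": [0, 0, -4]}
    - {"travel": [-0.11, -0.014, 0], "turn": [0, 0, -6]}
    - {"travel": [-0.15, -0.019, 0], "turn": [0, 0, -8]}
    - {"travel": [-0.173, -0.023, 0], "turn": [0, 0, -10]}

```text
time: 32.5
position: [0.5781, -0.1685, 0.2209]
tool_rot: [-0.77, -3.041, -0.003]
ft_force: [-0.7, 0.5, -4.3]
grip_width: 0.249
grip_force: 40.0
```

Emit:
step_arm:
  commands:
    - {"travel": [0, 0, 0], "turn": [0, 0, 0]}
    - {"travel": [0, 0, 0], "turn": [0, 0, 0]}
    - {"travel": [0, 0, 0], "turn": [0, 0, 0]}
    - {"travel": [0, 0, 0], "turn": [0, 0, 0]}
    - {"travel": [0, 0, 0], "turn": [0, 0, 0]}

```text
time: 33.0
position: [0.5772, -0.1652, 0.2254]
tool_rot: [0.769, 3.046, -0.002]
ft_force: [-0.2, 0.1, -5.5]
grip_width: 0.247
grip_force: 40.0
```

```bash
python3 - <<'E'
from h import *
s=ctrl.get_state();print(s['position'],s['ft_force'],s['torque'],s['grip_force'],s['grip_width'],s['joint_positions'].round(2))
plan([(.578,-.1664,.18,62),(.578,-.1664,.165,62)])
E
```

```text
[ 0.57717213 -0.16521454  0.22542443] [-0.193775    0.10684253 -5.5168615 ] [ 0.08622903 -0.17298519 -0.03068125] 39.956810432486236 0.24665035285116163 [ 1.12  0.44 -1.15  1.57  0.41  1.4   1.01]
to [ 0.578 -0.166  0.18  62.   ] travel mm [-1.3 -0.6 45.4] turn [-0.1  0.  -0.3] rows 0.9
to [ 0.578 -0.166  0.165 62.   ] travel mm [ 0.  0. 15.] turn [0. 0. 0.] rows 0.3
```

Emit:
step_arm:
  commands:
    - {"travel": [-0.0013, -0.0006, 0.02], "turn": [0, 0, 0]}
    - {"travel": [-0.0013, -0.0006, 0.044], "turn": [0, 0, 0]}
    - {"travel": [-0.0013, -0.0006, 0.044], "turn": [0, 0, 0]}
    - {"travel": [-0.0013, -0.0006, 0.044], "turn": [0, 0, 0]}
    - {"travel": [-0.0013, -0.0006, 0.044], "turn": [0, 0, 0]}

```text
time: 33.5
position: [0.5792, -0.1669, 0.1829]
tool_rot: [0.769, 3.043, -0.0]
ft_force: [0.1, 0.4, -5.1]
grip_width: 0.251
grip_force: 40.0
```

```bash
python3 - <<'E'
from h import *
s=ctrl.get_state();print(s['position'],s['ft_force'],s['torque'],s['joint_positions'].round(2))
plan([(.578,-.1664,.165,62)])
snap('side','s5.png'); im=cv2.imread('pics/s5.png'); cv2.imwrite('pics/s5c.png',cv2.resize(im[130:260,220:380],None,fx=4.5,fy=4.5,interpolation=cv2.INTER_CUBIC))
E
```

```text
[ 0.57923018 -0.16685167  0.18287252] [ 0.10489015  0.37156964 -5.09635315] [ 0.05745019 -0.19564576  0.05855885] [ 1.11  0.48 -1.13  1.62  0.44  1.33  0.99]
to [ 0.578 -0.166  0.165 62.   ] travel mm [ 1.3 -0.2 17.9] turn [ 0.   0.1 -0.4] rows 0.4
```

View pics/s5c.png

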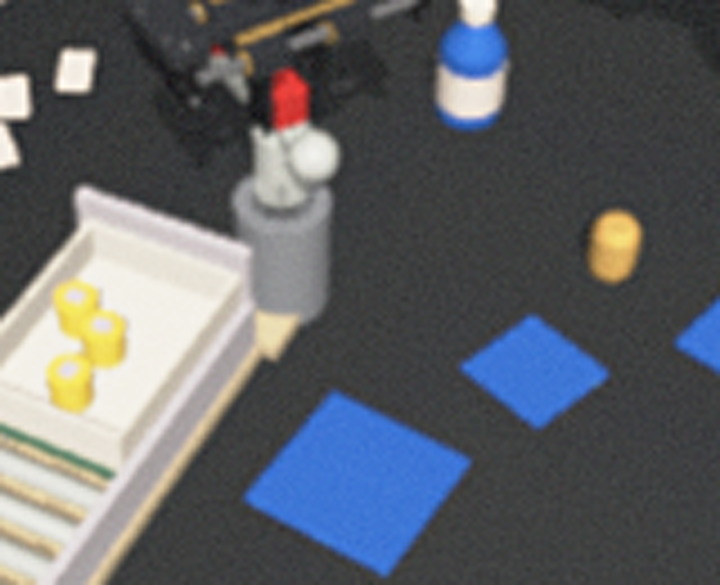

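Side crop: the crank is held upright over the column. The tray is against the end plate, with a thin green strip behind it as expected. One specimen has been knocked aside inside the tray, at (105,338), but it is still upright and well inside. Lowering the socket into the well.

Emit:
step_arm:
  commands:
    - {"travel": [0.001, 0, 0.004], "turn": [0, 0, 0]}
    - {"travel": [0.001, 0, 0.008], "turn": [0, 0, 0]}
    - {"travel": [0.001, 0, 0.011], "turn": [0, 0, 0]}
    - {"travel": [0.001, 0, 0.014], "turn": [0, 0, 0]}
    - {"travel": [0.001, 0, 0.014], "turn": [0, 0, 0]}

```text
time: 34.05
position: [0.5777, -0.1664, 0.1669]
tool_rot: [0.77, 3.045, 0.001]
ft_force: [1.4, -0.5, -5.8]
grip_width: 0.252
grip_force: 40.0
```

```bash
cat > s.py <<'E'
from h import *
s=ctrl.get_state();print(s['time'],s['position'],s['ft_force'].round(1),s['torque'].round(2),s['joint_positions'].round(2),s['grip_width'])
x,y=Ro.from_rotvec(s['tool_rot']).as_matrix()[:2,1];print('psi',np.degrees(np.arctan2(y,x)))
E
python3 s.py
```

```text
34.05 [ 0.57773098 -0.16639668  0.16687605] [ 1.4 -0.5 -5.8] [ 0.09 -0.59 -0.05] [ 1.1   0.49 -1.12  1.64  0.46  1.3   0.98] 0.25153248695690117
psi 61.62556220622903
```

Emit:
step_arm:
  commands:
    - {"travel": [0, 0, 0.002], "turn": [0, 0, 0]}
    - {"travel": [0, 0, 0.004], "turn": [0, 0, 0]}
    - {"travel": [0, 0, 0.006], "turn": [0, 0, 0]}
    - {"travel": [0, 0, 0.006], "turn": [0, 0, 0]}

```text
time: 34.45
position: [0.5777, -0.1664, 0.1611]
tool_rot: [0.77, 3.045, 0.0]
ft_force: [2.1, 1.6, -6.0]
grip_width: 0.253
grip_force: 40.0
```

```bash
python3 s.py
```

```text
34.45 [ 0.57772589 -0.16643345  0.16110858] [ 2.1  1.6 -6. ] [ 0.1  -0.71 -0.02] [ 1.1   0.5  -1.12  1.65  0.46  1.29  0.98] 0.252601703517633
psi 61.61873344947675
```

Emit:
step_arm:
  commands:
    - {"travel": [0, 0, 0.002], "turn": [0, 0, 0]}
    - {"travel": [0, 0, 0.004], "turn": [0, 0, 0]}
    - {"travel": [0, 0, 0.004], "turn": [0, 0, 0]}

```text
time: 34.75
position: [0.578, -0.1664, 0.1573]
tool_rot: [0.77, 3.045, 0.0]
ft_force: [2.9, 0.2, -5.1]
grip_width: 0.247
grip_force: 40.0
```

```bash
python3 s.py
```

```text
34.75 [ 0.57801394 -0.16641714  0.15726112] [ 2.9  0.2 -5.1] [ 0.15 -0.93  0.03] [ 1.1   0.5  -1.11  1.65  0.46  1.29  0.97] 0.24730249602544624
psi 61.6268938170051
```

Emit:
step_arm:
  commands:
    - {"travel": [0, 0, 0.002], "turn": [0, 0, 0]}
    - {"travel": [0, 0, 0.004], "turn": [0, 0, 0]}
    - {"travel": [0, 0, 0.004], "turn": [0, 0, 0]}

```text
time: 35.05
position: [0.5781, -0.1664, 0.1533]
tool_rot: [0.77, 3.045, 0.001]
ft_force: [2.8, 0.5, -4.4]
grip_width: 0.245
grip_force: 40.0
```

```bash
python3 s.py
```

```text
35.05 [ 0.57805325 -0.16638497  0.15325463] [ 2.8  0.5 -4.4] [ 0.14 -1.19  0.03] [ 1.1   0.5  -1.11  1.65  0.47  1.28  0.97] 0.2453569121097072
psi 61.62479409934747
```

Slight side load in +x, so I'll ease 1 mm to +x and continue down.

Emit:
step_arm:
  commands:
    - {"travel": [-0.001, 0.0005, 0], "turn": [0, 0, 0]}
    - {"travel": [-0.001, 0.0005, 0.002], "turn": [0, 0, 0]}
    - {"travel": [-0.001, 0.0005, 0.004], "turn": [0, 0, 0]}
    - {"travel": [-0.001, 0.0005, 0.004], "turn": [0, 0, 0]}

```text
time: 35.45
position: [0.5784, -0.1665, 0.1488]
tool_rot: [-0.77, -3.045, -0.0]
ft_force: [2.1, 0.8, -5.9]
grip_width: 0.247
grip_force: 40.0
```

```bash
python3 s.py; python3 - <<'E'
from h import *
snap('side','s6.png'); im=cv2.imread('pics/s6.png'); cv2.imwrite('pics/s6c.png',cv2.resize(im[120:220,240:340],None,fx=6,fy=6,interpolation=cv2.INTER_CUBIC))
E
```

```text
35.45 [ 0.5784471  -0.16648787  0.14881074] [ 2.1  0.8 -5.9] [ 0.15 -0.94  0.07] [ 1.09  0.51 -1.11  1.66  0.47  1.27  0.97] 0.24735876084888314
psi 61.620307148197796
```

View pics/s6c.png

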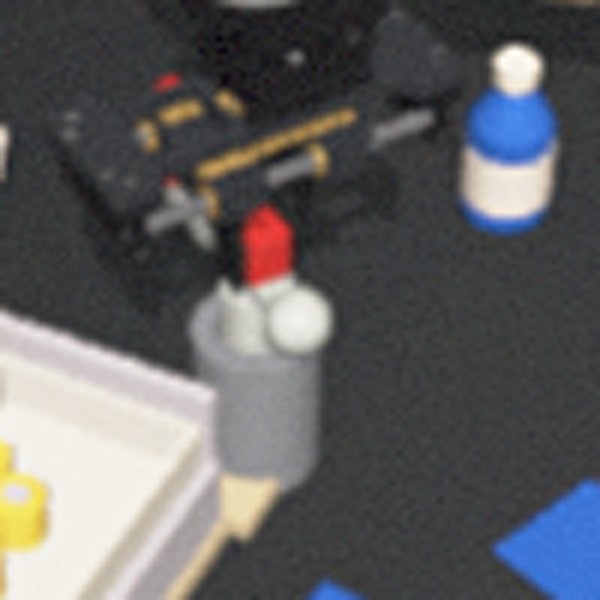

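Crop: the socket is well down in the column with the crank upright, so the hex engaged without a search. I'll go down until it seats.

Emit:
step_arm:
  commands:
    - {"travel": [-0.0005, 0.0003, 0.002], "turn": [0, 0, 0]}
    - {"travel": [-0.0005, 0.0003, 0.004], "turn": [0, 0, 0]}
    - {"travel": [-0.0005, 0.0003, 0.005], "turn": [0, 0, 0]}
    - {"travel": [-0.0005, 0.0003, 0.005], "turn": [0, 0, 0]}

```text
time: 35.9
position: [0.5788, -0.1665, 0.1438]
tool_rot: [-0.77, -3.045, 0.0]
ft_force: [0.6, 0.4, -5.4]
grip_width: 0.251
grip_force: 40.0
```

```bash
python3 s.py
```

```text
35.9 [ 0.57878005 -0.16650329  0.14381479] [ 0.6  0.4 -5.4] [ 0.18 -0.43 -0.02] [ 1.09  0.51 -1.1   1.66  0.48  1.27  0.96] 0.2507480722679718
psi 61.618154633515886
```

Emit:
step_arm:
  commands:
    - {"travel": [0, 0, 0.002], "turn": [0, 0, 0]}
    - {"travel": [0, 0, 0.003], "turn": [0, 0, 0]}
    - {"travel": [0, 0, 0.003], "turn": [0, 0, 0]}

```text
time: 36.2
position: [0.5791, -0.1665, 0.1423]
tool_rot: [-0.77, -3.045, 0.001]
ft_force: [-2.4, 0.2, 5.9]
grip_width: 0.257
grip_force: 40.0
```

```bash
python3 s.py
```

```text
36.2 [ 0.57909587 -0.16650679  0.14229418] [-2.4  0.2  5.9] [0.23 0.66 0.02] [ 1.09  0.52 -1.1   1.66  0.48  1.26  0.96] 0.25728828659941605
psi 61.61354021165249
```

Seated: z = 0.1423 as predicted, with a 6 N reaction. I'll release the hub, rise and re-orient over the handle. The sleeve spins, so I can crank with a fixed tool yaw.

Emit:
step_arm:
  commands:
    - {"travel": [0, 0, 0], "turn": [0, 0, 0]}
    - {"travel": [0, 0, 0], "turn": [0, 0, 0]}
    - {"travel": [0, 0, 0], "turn": [0, 0, 0]}
    - {"travel": [0, 0, 0], "turn": [0, 0, 0]}
    - {"travel": [0, 0, 0], "turn": [0, 0, 0]}
  gripper: 0.55

```text
time: 36.7
position: [0.5792, -0.1665, 0.1412]
tool_rot: [-0.77, -3.046, 0.0]
ft_force: [-0.1, -0.2, -0.4]
grip_width: 0.536
grip_force: 0.0
```

Emit:
step_arm:
  commands:
    - {"travel": [0, 0, -0.02], "turn": [0, 0, 0]}
    - {"travel": [0, 0, -0.05], "turn": [0, 0, 0]}
    - {"travel": [0, 0, -0.09], "turn": [0, 0, 0]}
    - {"travel": [0, 0, -0.13], "turn": [0, 0, 0]}
    - {"travel": [0, 0, -0.15], "turn": [0, 0, 0]}

```text
time: 37.2
position: [0.5805, -0.1661, 0.295]
tool_rot: [0.769, 3.041, -0.0]
ft_force: [0.4, 0.5, 0.4]
grip_width: 0.548
grip_force: 0.0
```

Emit:
step_arm:
  commands:
    - {"travel": [-0.018, 0, 0], "turn": [0, 0, 8]}
    - {"travel": [-0.036, 0, 0], "turn": [0, 0, 16]}
    - {"travel": [-0.054, 0, 0], "turn": [0, 0, 24]}
    - {"travel": [-0.072, 0, 0], "turn": [0, 0, 31]}
    - {"travel": [-0.08, 0, 0], "turn": [0, 0, 31]}

```text
time: 37.7
position: [0.6505, -0.2053, 0.2907]
tool_rot: [-1.557, -2.728, 0.0]
ft_force: [-1.1, 0.3, -0.2]
grip_width: 0.548
grip_force: 0.0
```

Emit:
step_arm:
  commands:
    - {"travel": [0, 0, 0], "turn": [0, 0, 8]}
    - {"travel": [0, 0, 0], "turn": [0, 0, 16]}
    - {"travel": [0, 0, 0], "turn": [0, 0, 24]}
    - {"travel": [0, 0, 0], "turn": [0, 0, 31]}
    - {"travel": [0, 0, 0], "turn": [0, 0, 31]}

```text
time: 38.2
position: [0.6494, -0.2041, 0.2914]
tool_rot: [2.226, 2.217, -0.001]
ft_force: [-0.2, -0.0, -0.1]
grip_width: 0.55
grip_force: 0.0
```

Emit:
step_arm:
  commands:
    - {"travel": [0, 0, 0], "turn": [0, 0, 0]}
    - {"travel": [0, 0, 0], "turn": [0, 0, 0]}
    - {"travel": [0, 0, 0], "turn": [0, 0, 0]}

```text
time: 38.5
position: [0.6496, -0.2045, 0.2912]
tool_rot: [-2.227, -2.216, -0.0]
ft_force: [0.1, 0.8, -0.2]
grip_width: 0.551
grip_force: 0.0
```

```bash
python3 s.py; python3 - <<'E'
from h import *
im,c,st=snap('wrist','w6.png')
hsv=cv2.cvtColor(im,cv2.COLOR_BGR2HSV)
m=cv2.inRange(hsv,(0,150,60),(8,255,255))|cv2.inRange(hsv,(172,150,60),(180,255,255))
for k in cv2.findContours(m,0,1)[0]:
    if cv2.contourArea(k)>100: 
        r=cv2.minAreaRect(k); print(r, onplane(c,r[0],.188)[0].round(4), onplane(c,r[0],.16)[0].round(4))
specs('top',.07)
plan([(.649,-.2045,.2,0),(.649,-.2045,.16,0)])
E
```

```text
38.5 [ 0.64956194 -0.20447985  0.29122415] [ 0.1  0.8 -0.2] [-0.02 -0.1   0.02] [ 0.85  0.5  -0.88  1.25  0.38  1.55  0.02] 0.5511711616057063
psi -0.2773917848314025
((275.0, 209.0), (42.0, 32.0), 90.0) [ 0.6484 -0.1988  0.188 ] [ 0.6483 -0.2061  0.16  ]
((189.40000915527344, 158.20001220703125), (42.93250274658203, 32.199378967285156), 26.56505012512207) [ 0.5874 -0.1609  0.188 ] [ 0.5805 -0.164   0.16  ]
top [279.9 163.7] 155 [ 0.6465 -0.0254  0.07  ]
top [261.1 170.8] 76 [0.6275 0.0252 0.07  ]
to [ 0.649 -0.204  0.2    0.   ] travel mm [-0.  -0.6 91.2] turn [-0.  -0.  -0.3] rows 1.8
to [ 0.649 -0.204  0.16   0.   ] travel mm [ 0.  0. 40.] turn [0. 0. 0.] rows 0.8
```

Emit:
step_arm:
  commands:
    - {"travel": [0, -0.0005, 0.03], "turn": [0, 0, 0]}
    - {"travel": [0, -0.0005, 0.06], "turn": [0, 0, 0]}
    - {"travel": [0, -0.0005, 0.09], "turn": [0, 0, 0]}
    - {"travel": [0, -0.0005, 0.115], "turn": [0, 0, 0]}
    - {"travel": [0, -0.0005, 0.129], "turn": [0, 0, 0]}

```text
time: 39.1
position: [0.6479, -0.2046, 0.1598]
tool_rot: [-2.226, -2.213, 0.002]
ft_force: [-0.1, 0.5, 0.4]
grip_width: 0.548
grip_force: 0.0
```

Emit:
step_arm:
  commands:
    - {"travel": [0, 0, 0], "turn": [0, 0, 0]}
    - {"travel": [0, 0, 0], "turn": [0, 0, 0]}
    - {"travel": [0, 0, 0], "turn": [0, 0, 0]}
    - {"travel": [0, 0, 0], "turn": [0, 0, 0]}
    - {"travel": [0, 0, 0], "turn": [0, 0, 0]}
  gripper: 0.15
  force: 15

```text
time: 39.6
position: [0.65, -0.2047, 0.1638]
tool_rot: [2.227, 2.212, 0.001]
ft_force: [1.1, 0.0, 1.8]
grip_width: 0.272
grip_force: 15.0
```

Emit:
step_arm:
  commands:
    - {"travel": [0, 0, 0], "turn": [0, 0, 0]}
    - {"travel": [0, 0, 0], "turn": [0, 0, 0]}
    - {"travel": [0, 0, 0], "turn": [0, 0, 0]}

```text
time: 39.9
position: [0.6501, -0.2049, 0.1634]
tool_rot: [2.227, 2.212, 0.002]
ft_force: [2.0, -1.0, 4.5]
grip_width: 0.268
grip_force: 15.0
```

```bash
python3 s.py; cat > circ.py <<'E'
from h import *
import sys
# rows for next arc: centre C, current crank angle from pose, clockwise steps
def arc(C,n,step,r=.08):
    p,R=pose0(); v=p[:2]-C; a0=np.arctan2(v[1],v[0]); print('angle',np.degrees(a0).round(1),'radius',np.linalg.norm(v).round(4))
    for j in range(0,n,5):
        b=a0-np.radians(step*j); q=np.r_[C+r*np.array([np.cos(b),np.sin(b)]),p[2]] if j else p
        print([list(R.inv().apply(np.r_[C+r*np.array([np.cos(k),np.sin(k)]),p[2]]-q).round(4)[:2]) for k in (b-np.radians(step*i) for i in range(1,6))])
if __name__=='__main__': arc(np.array([.579,-.1665]),int(sys.argv[1]),float(sys.argv[2]))
E
python3 circ.py 15 8
```

```text
39.9 [ 0.65008554 -0.20489801  0.16339437] [ 2.  -1.   4.5] [-0.19 -0.47 -0.  ] [ 0.86  0.57 -0.85  1.44  0.43  1.33 -0.02] 0.268389748412591
psi -0.4004858253510517
angle -28.4 radius 0.0808
[[np.float64(-0.0091), np.float64(-0.0066)], [np.float64(-0.0176), np.float64(-0.0138)], [np.float64(-0.0251), np.float64(-0.0221)], [np.float64(-0.0314), np.float64(-0.0313)], [np.float64(-0.0363), np.float64(-0.0414)]]
[[np.float64(-0.0035), np.float64(-0.0106)], [np.float64(-0.0054), np.float64(-0.0216)], [np.float64(-0.0058), np.float64(-0.0328)], [np.float64(-0.0046), np.float64(-0.0439)], [np.float64(-0.0019), np.float64(-0.0547)]]
[[np.float64(0.0042), np.float64(-0.0104)], [np.float64(0.0098), np.float64(-0.02)], [np.float64(0.0166), np.float64(-0.0288)], [np.float64(0.0246), np.float64(-0.0366)], [np.float64(0.0337), np.float64(-0.0431)]]
```

Emit:
step_arm:
  commands:
    - {"travel": [-0.009, -0.0065, 0], "turn": [0, 0, 0]}
    - {"travel": [-0.0175, -0.014, 0], "turn": [0, 0, 0]}
    - {"travel": [-0.025, -0.022, 0], "turn": [0, 0, 0]}
    - {"travel": [-0.0315, -0.0315, 0], "turn": [0, 0, 0]}
    - {"travel": [-0.0365, -0.0415, 0], "turn": [0, 0, 0]}

```text
time: 40.4
position: [0.6079, -0.242, 0.1632]
tool_rot: [2.228, 2.211, 0.002]
ft_force: [2.6, -1.8, 4.3]
grip_width: 0.273
grip_force: 15.0
```

```bash
python3 s.py; python3 circ.py 20 10
```

```text
40.4 [ 0.60789892 -0.24199098  0.16319654] [ 2.6 -1.8  4.3] [-0.21 -0.83 -0.01] [ 0.98  0.51 -0.86  1.51  0.4   1.3   0.06] 0.27255889904109804
psi -0.4336756925491451
angle -69.1 radius 0.0808
[[np.float64(-0.0032), np.float64(-0.0137)], [np.float64(-0.0047), np.float64(-0.0275)], [np.float64(-0.0038), np.float64(-0.0415)], [np.float64(-0.0005), np.float64(-0.055)], [np.float64(0.005), np.float64(-0.0678)]]
[[np.float64(0.0077), np.float64(-0.0116)], [np.float64(0.0173), np.float64(-0.0217)], [np.float64(0.0286), np.float64(-0.03)], [np.float64(0.0411), np.float64(-0.0362)], [np.float64(0.0544), np.float64(-0.0401)]]
[[np.float64(0.0139), np.float64(-0.0015)], [np.float64(0.0278), np.float64(-0.0007)], [np.float64(0.0413), np.float64(0.0026)], [np.float64(0.0541), np.float64(0.0082)], [np.float64(0.0657), np.float64(0.0159)]]
[[np.float64(0.0101), np.float64(0.0096)], [np.float64(0.0184), np.float64(0.0208)], [np.float64(0.0246), np.float64(0.0333)], [np.float64(0.0285), np.float64(0.0467)], [np.float64(0.03), np.float64(0.0606)]]
```

Emit:
step_arm:
  commands:
    - {"travel": [-0.003, -0.0137, 0], "turn": [0, 0, 0]}
    - {"travel": [-0.0047, -0.0275, 0], "turn": [0, 0, 0]}
    - {"travel": [-0.0038, -0.0415, 0], "turn": [0, 0, 0]}
    - {"travel": [-0.0005, -0.055, 0], "turn": [0, 0, 0]}
    - {"travel": [0.005, -0.0678, 0], "turn": [0, 0, 0]}

```text
time: 40.9
position: [0.5392, -0.2368, 0.1629]
tool_rot: [2.229, 2.21, -0.0]
ft_force: [1.2, -0.7, 6.2]
grip_width: 0.269
grip_force: 15.0
```

Emit:
step_arm:
  commands:
    - {"travel": [0.0077, -0.0116, 0], "turn": [0, 0, 0]}
    - {"travel": [0.0173, -0.0217, 0], "turn": [0, 0, 0]}
    - {"travel": [0.0286, -0.03, 0], "turn": [0, 0, 0]}
    - {"travel": [0.0411, -0.0362, 0], "turn": [0, 0, 0]}
    - {"travel": [0.0544, -0.04, 0], "turn": [0, 0, 0]}

```text
time: 41.4
position: [0.4996, -0.1814, 0.1627]
tool_rot: [2.229, 2.211, -0.001]
ft_force: [2.1, -1.1, 3.8]
grip_width: 0.267
grip_force: 15.4
```

```bash
python3 s.py; python3 circ.py 20 10
```

```text
41.4 [ 0.49956741 -0.18137051  0.16273022] [ 2.1 -1.1  3.8] [-0.52 -0.92  0.04] [ 1.17  0.23 -0.97  1.82  0.21  1.2   0.13] 0.26651262176294893
psi -0.46813899470836107
angle -169.4 radius 0.0808
[[np.float64(0.014), np.float64(-0.0007)], [np.float64(0.0279), np.float64(0.0003)], [np.float64(0.0415), np.float64(0.0036)], [np.float64(0.0542), np.float64(0.0093)], [np.float64(0.0658), np.float64(0.0171)]]
[[np.float64(0.01), np.float64(0.0097)], [np.float64(0.0183), np.float64(0.0209)], [np.float64(0.0244), np.float64(0.0335)], [np.float64(0.0282), np.float64(0.0469)], [np.float64(0.0297), np.float64(0.0607)]]
[[np.float64(-0.001), np.float64(0.0139)], [np.float64(-0.0043), np.float64(0.0274)], [np.float64(-0.01), np.float64(0.0402)], [np.float64(-0.0178), np.float64(0.0518)], [np.float64(-0.0274), np.float64(0.0618)]]
[[np.float64(-0.0113), np.float64(0.0082)], [np.float64(-0.0238), np.float64(0.0143)], [np.float64(-0.0372), np.float64(0.0182)], [np.float64(-0.0511), np.float64(0.0197)], [np.float64(-0.065), np.float64(0.0187)]]
```

Emit:
step_arm:
  commands:
    - {"travel": [0.014, -0.001, 0], "turn": [0, 0, 0]}
    - {"travel": [0.028, 0, 0], "turn": [0, 0, 0]}
    - {"travel": [0.0415, 0.0035, 0], "turn": [0, 0, 0]}
    - {"travel": [0.0542, 0.0093, 0], "turn": [0, 0, 0]}
    - {"travel": [0.0658, 0.017, 0], "turn": [0, 0, 0]}

```text
time: 41.9
position: [0.5159, -0.1148, 0.1623]
tool_rot: [-2.228, -2.212, 0.006]
ft_force: [-1.7, -1.8, 5.0]
grip_width: 0.272
grip_force: 15.0
```

Emit:
step_arm:
  commands:
    - {"travel": [0.01, 0.0097, 0], "turn": [0, 0, 0]}
    - {"travel": [0.0183, 0.0209, 0], "turn": [0, 0, 0]}
    - {"travel": [0.0244, 0.0335, 0], "turn": [0, 0, 0]}
    - {"travel": [0.0282, 0.0469, 0], "turn": [0, 0, 0]}
    - {"travel": [0.0297, 0.0607, 0], "turn": [0, 0, 0]}

```text
time: 42.4
position: [0.5767, -0.0841, 0.1618]
tool_rot: [-2.225, -2.213, 0.005]
ft_force: [-2.5, 0.9, 6.2]
grip_width: 0.268
grip_force: 15.0
```

```bash
python3 s.py; python3 circ.py 20 10
```

```text
42.4 [ 0.57674356 -0.08407151  0.16183434] [-2.5  0.9  6.2] [ 0.05  0.55 -0.06] [ 0.9   0.38 -0.97  1.69  0.33  1.25 -0.15] 0.2682914929968287
psi -0.30387510870090034
angle 91.6 radius 0.0825
[[np.float64(-0.0032), np.float64(0.014)], [np.float64(-0.0064), np.float64(0.0276)], [np.float64(-0.0119), np.float64(0.0404)], [np.float64(-0.0195), np.float64(0.0521)], [np.float64(-0.029), np.float64(0.0623)]]
[[np.float64(-0.0112), np.float64(0.0084)], [np.float64(-0.0236), np.float64(0.0147)], [np.float64(-0.0369), np.float64(0.0187)], [np.float64(-0.0508), np.float64(0.0204)], [np.float64(-0.0647), np.float64(0.0196)]]
[[np.float64(-0.0136), np.float64(-0.0032)], [np.float64(-0.0264), np.float64(-0.0086)], [np.float64(-0.0381), np.float64(-0.0163)], [np.float64(-0.0483), np.float64(-0.0258)], [np.float64(-0.0566), np.float64(-0.037)]]
[[np.float64(-0.0063), np.float64(-0.0124)], [np.float64(-0.0104), np.float64(-0.0258)], [np.float64(-0.012), np.float64(-0.0396)], [np.float64(-0.0113), np.float64(-0.0536)], [np.float64(-0.0081), np.float64(-0.0671)]]
```

Emit:
step_arm:
  commands:
    - {"travel": [-0.0025, 0.014, 0], "turn": [0, 0, 0]}
    - {"travel": [-0.006, 0.0276, 0], "turn": [0, 0, 0]}
    - {"travel": [-0.0119, 0.0404, 0], "turn": [0, 0, 0]}
    - {"travel": [-0.0195, 0.0521, 0], "turn": [0, 0, 0]}
    - {"travel": [-0.029, 0.0623, 0], "turn": [0, 0, 0]}

```text
time: 42.9
position: [0.64, -0.1119, 0.1624]
tool_rot: [-2.223, -2.214, -0.001]
ft_force: [0.2, 2.8, 6.0]
grip_width: 0.271
grip_force: 15.1
```

Emit:
step_arm:
  commands:
    - {"travel": [-0.0112, 0.0084, 0], "turn": [0, 0, 0]}
    - {"travel": [-0.0236, 0.0147, 0], "turn": [0, 0, 0]}
    - {"travel": [-0.0369, 0.0187, 0], "turn": [0, 0, 0]}
    - {"travel": [-0.0508, 0.0204, 0], "turn": [0, 0, 0]}
    - {"travel": [-0.0647, 0.0196, 0], "turn": [0, 0, 0]}

```text
time: 43.4
position: [0.6598, -0.1777, 0.1626]
tool_rot: [-2.225, -2.215, -0.003]
ft_force: [1.2, 2.0, 4.4]
grip_width: 0.27
grip_force: 15.0
```

Emit:
step_arm:
  commands:
    - {"travel": [-0.0136, -0.0032, 0], "turn": [0, 0, 0]}
    - {"travel": [-0.0264, -0.0086, 0], "turn": [0, 0, 0]}
    - {"travel": [-0.0381, -0.0163, 0], "turn": [0, 0, 0]}
    - {"travel": [-0.0483, -0.0258, 0], "turn": [0, 0, 0]}
    - {"travel": [-0.0566, -0.037, 0], "turn": [0, 0, 0]}

```text
time: 43.9
position: [0.6211, -0.237, 0.162]
tool_rot: [-2.229, -2.213, 0.001]
ft_force: [1.7, 0.3, 2.8]
grip_width: 0.27
grip_force: 15.0
```

```bash
python3 s.py; python3 circ.py 20 10
```

```text
43.9 [ 0.62106227 -0.23703355  0.16199299] [1.7 0.3 2.8] [ 0.5  -0.51  0.01] [ 0.96  0.55 -0.88  1.48  0.43  1.32  0.03] 0.27033950770596676
psi -0.4061980079201237
angle -59.2 radius 0.0821
[[np.float64(-0.0043), np.float64(-0.0136)], [np.float64(-0.0082), np.float64(-0.027)], [np.float64(-0.0097), np.float64(-0.0409)], [np.float64(-0.0088), np.float64(-0.0548)], [np.float64(-0.0055), np.float64(-0.0683)]]
[[np.float64(0.0056), np.float64(-0.0128)], [np.float64(0.0134), np.float64(-0.0244)], [np.float64(0.023), np.float64(-0.0344)], [np.float64(0.0343), np.float64(-0.0427)], [np.float64(0.0468), np.float64(-0.0488)]]
[[np.float64(0.0134), np.float64(-0.0039)], [np.float64(0.0273), np.float64(-0.0054)], [np.float64(0.0412), np.float64(-0.0045)], [np.float64(0.0547), np.float64(-0.0012)], [np.float64(0.0675), np.float64(0.0045)]]
[[np.float64(0.0116), np.float64(0.0078)], [np.float64(0.0217), np.float64(0.0174)], [np.float64(0.0299), np.float64(0.0287)], [np.float64(0.0361), np.float64(0.0412)], [np.float64(0.04), np.float64(0.0546)]]
```

Emit:
step_arm:
  commands:
    - {"travel": [-0.0045, -0.0136, 0], "turn": [0, 0, 0]}
    - {"travel": [-0.0082, -0.027, 0], "turn": [0, 0, 0]}
    - {"travel": [-0.0097, -0.0409, 0], "turn": [0, 0, 0]}
    - {"travel": [-0.0088, -0.0548, 0], "turn": [0, 0, 0]}
    - {"travel": [-0.0055, -0.0683, 0], "turn": [0, 0, 0]}

```text
time: 44.4
position: [0.5523, -0.2435, 0.1622]
tool_rot: [2.23, 2.21, -0.003]
ft_force: [2.8, -1.6, 3.6]
grip_width: 0.269
grip_force: 15.0
```

Emit:
step_arm:
  commands:
    - {"travel": [0.0056, -0.0128, 0], "turn": [0, 0, 0]}
    - {"travel": [0.0134, -0.0244, 0], "turn": [0, 0, 0]}
    - {"travel": [0.023, -0.0344, 0], "turn": [0, 0, 0]}
    - {"travel": [0.0343, -0.0427, 0], "turn": [0, 0, 0]}
    - {"travel": [0.0468, -0.0488, 0], "turn": [0, 0, 0]}

```text
time: 44.9
position: [0.5036, -0.1956, 0.1624]
tool_rot: [2.231, 2.211, -0.005]
ft_force: [0.4, -2.4, 5.8]
grip_width: 0.272
grip_force: 15.1
```

```bash
python3 s.py; python3 circ.py 15 6
```

```text
44.9 [ 0.50364206 -0.1956272   0.16235765] [ 0.4 -2.4  5.8] [-0.68 -0.47  0.01] [ 1.2   0.27 -0.99  1.79  0.24  1.21  0.12] 0.271862489986438
psi -0.5087290649980436
angle -158.9 radius 0.0808
[[np.float64(0.0082), np.float64(-0.0019)], [np.float64(0.0164), np.float64(-0.0038)], [np.float64(0.0247), np.float64(-0.0047)], [np.float64(0.0331), np.float64(-0.0048)], [np.float64(0.0414), np.float64(-0.0041)]]
[[np.float64(0.0082), np.float64(0.0016)], [np.float64(0.0162), np.float64(0.0041)], [np.float64(0.0239), np.float64(0.0075)], [np.float64(0.0312), np.float64(0.0116)], [np.float64(0.038), np.float64(0.0164)]]
[[np.float64(0.0063), np.float64(0.0055)], [np.float64(0.012), np.float64(0.0117)], [np.float64(0.017), np.float64(0.0184)], [np.float64(0.0212), np.float64(0.0256)], [np.float64(0.0247), np.float64(0.0332)]]
```

Emit:
step_arm:
  commands:
    - {"travel": [0.0082, -0.002, 0], "turn": [0, 0, 0]}
    - {"travel": [0.0164, -0.0038, 0], "turn": [0, 0, 0]}
    - {"travel": [0.0247, -0.0047, 0], "turn": [0, 0, 0]}
    - {"travel": [0.0331, -0.0048, 0], "turn": [0, 0, 0]}
    - {"travel": [0.0414, -0.004, 0], "turn": [0, 0, 0]}

```text
time: 45.4
position: [0.4992, -0.1535, 0.1622]
tool_rot: [-2.229, -2.211, 0.008]
ft_force: [-3.1, -1.6, 7.4]
grip_width: 0.273
grip_force: 15.0
```

Emit:
step_arm:
  commands:
    - {"travel": [0.0055, 0.001, 0], "turn": [0, 0, 0]}
    - {"travel": [0.0108, 0.0023, 0], "turn": [0, 0, 0]}
    - {"travel": [0.0162, 0.0041, 0], "turn": [0, 0, 0]}

```text
time: 45.7
position: [0.5035, -0.1369, 0.162]
tool_rot: [-2.228, -2.212, 0.007]
ft_force: [-4.4, -0.2, 7.8]
grip_width: 0.268
grip_force: 15.0
```

```bash
python3 s.py; python3 circ.py 10 3
```

```text
45.7 [ 0.50347216 -0.13691264  0.16201784] [-4.4 -0.2  7.8] [-0.4   0.41  0.02] [ 1.15  0.23 -1.03  1.83  0.21  1.2   0.04] 0.26836776305666277
psi -0.4217016598964476
angle 158.6 radius 0.0811
[[np.float64(0.0035), np.float64(0.0026)], [np.float64(0.0073), np.float64(0.0044)], [np.float64(0.0109), np.float64(0.0064)], [np.float64(0.0145), np.float64(0.0086)], [np.float64(0.018), np.float64(0.011)]]
[[np.float64(0.0033), np.float64(0.0025)], [np.float64(0.0065), np.float64(0.0053)], [np.float64(0.0095), np.float64(0.0081)], [np.float64(0.0124), np.float64(0.0112)], [np.float64(0.0152), np.float64(0.0144)]]
```

Turned 533°, with about 7° plus backlash left. Small steps now until I feel the top stop.

Emit:
step_arm:
  commands:
    - {"travel": [0.0037, 0.002, 0], "turn": [0, 0, 0]}
    - {"travel": [0.0073, 0.004, 0], "turn": [0, 0, 0]}
    - {"travel": [0.0109, 0.006, 0], "turn": [0, 0, 0]}

```text
time: 46.0
position: [0.509, -0.1253, 0.1619]
tool_rot: [-2.226, -2.211, 0.008]
ft_force: [-6.3, 1.8, 8.9]
grip_width: 0.27
grip_force: 15.0
```

```bash
python3 s.py; python3 circ.py 5 3
```

```text
46.0 [ 0.50904017 -0.12530414  0.16191885] [-6.3  1.8  8.9] [-0.05  0.87  0.01] [ 1.12  0.24 -1.04  1.83  0.22  1.21  0.01] 0.2698769100802743
psi -0.3904548212598577
angle 149.5 radius 0.0812
[[np.float64(0.003), np.float64(0.0032)], [np.float64(0.0064), np.float64(0.0056)], [np.float64(0.0097), np.float64(0.0082)], [np.float64(0.0129), np.float64(0.0109)], [np.float64(0.016), np.float64(0.0138)]]
```

Emit:
step_arm:
  commands:
    - {"travel": [0.0035, 0.001, 0], "turn": [0, 0, 0]}
    - {"travel": [0.007, 0.003, 0], "turn": [0, 0, 0]}
    - {"travel": [0.0103, 0.0055, 0], "turn": [0, 0, 0]}

```text
time: 46.3
position: [0.5131, -0.1171, 0.1612]
tool_rot: [-2.227, -2.21, 0.014]
ft_force: [-7.5, -4.0, 8.4]
grip_width: 0.27
grip_force: 15.0
```

```bash
python3 s.py; python3 circ.py 5 3
```

```text
46.3 [ 0.51313133 -0.11709373  0.16117878] [-7.5 -4.   8.4] [-1.08  1.85 -0.03] [ 1.1   0.25 -1.04  1.82  0.23  1.21 -0.02] 0.26963277973001876
psi -0.4530499362068373
angle 143.1 radius 0.0823
[[np.float64(0.0019), np.float64(0.0045)], [np.float64(0.0051), np.float64(0.0072)], [np.float64(0.0081), np.float64(0.0101)], [np.float64(0.011), np.float64(0.0132)], [np.float64(0.0137), np.float64(0.0164)]]
```

Emit:
step_arm:
  commands:
    - {"travel": [0.002, 0.0015, 0], "turn": [0, 0, 0]}
    - {"travel": [0.002, 0.0015, 0], "turn": [0, 0, 0]}
    - {"travel": [0.002, 0.0015, 0], "turn": [0, 0, 0]}

```text
time: 46.6
position: [0.5138, -0.1156, 0.1609]
tool_rot: [-2.227, -2.208, 0.017]
ft_force: [-8.5, -3.8, 7.9]
grip_width: 0.27
grip_force: 15.0
```

```bash
python3 s.py; python3 circ.py 5 3
```

```text
46.6 [ 0.51383313 -0.11564883  0.16094172] [-8.5 -3.8  7.9] [-1.01  1.86  0.01] [ 1.09  0.25 -1.04  1.82  0.24  1.21 -0.02] 0.26960397694626026
psi -0.48431275307047306
angle 142.0 radius 0.0827
[[np.float64(0.0016), np.float64(0.0047)], [np.float64(0.0048), np.float64(0.0075)], [np.float64(0.0077), np.float64(0.0105)], [np.float64(0.0105), np.float64(0.0136)], [np.float64(0.0132), np.float64(0.0169)]]
```

Top stop felt after about 550° including backlash, at roughly 8 N tangential. I'll release the handle, rise and line up over the hub.

Emit:
step_arm:
  commands:
    - {"travel": [-0.002, -0.0015, 0], "turn": [0, 0, 0]}
    - {"travel": [-0.002, -0.0015, 0], "turn": [0, 0, 0]}
    - {"travel": [-0.002, -0.0015, 0], "turn": [0, 0, 0]}
    - {"travel": [-0.002, -0.0015, 0], "turn": [0, 0, 0]}
    - {"travel": [-0.002, -0.0015, 0], "turn": [0, 0, 0]}
  gripper: 0.6

```text
time: 47.1
position: [0.5174, -0.1151, 0.1621]
tool_rot: [-2.228, -2.214, 0.0]
ft_force: [-0.1, -0.2, 0.6]
grip_width: 0.574
grip_force: 0.0
```

Emit:
step_arm:
  commands:
    - {"travel": [0, 0, -0.02], "turn": [0, 0, 0]}
    - {"travel": [0, 0, -0.05], "turn": [0, 0, 0]}
    - {"travel": [0, 0, -0.09], "turn": [0, 0, 0]}
    - {"travel": [0, 0, -0.13], "turn": [0, 0, 0]}
    - {"travel": [0, 0, -0.16], "turn": [0, 0, 0]}

```text
time: 47.6
position: [0.518, -0.115, 0.3248]
tool_rot: [2.227, 2.213, 0.001]
ft_force: [0.8, 0.2, 0.2]
grip_width: 0.601
grip_force: 0.0
```

```bash
python3 s.py; python3 - <<'E'
from h import *
plan([(.56,-.15,.365,25),(.579,-.1665,.36,52.5)])
E
```

```text
47.6 [ 0.51803156 -0.11499421  0.32482307] [0.8 0.2 0.2] [-0.03 -0.12 -0.02] [ 1.17  0.12 -1.07  1.58  0.11  1.5   0.08] 0.6006375571140824
psi -0.3489324092756133
to [ 0.56  -0.15   0.365 25.   ] travel mm [-34.8  42.3 -40.1] turn [  0.1   0.1 -25.3] rows 3.0
to [ 0.579 -0.166  0.36  52.5  ] travel mm [-23.   10.2   5. ] turn [  0.    0.  -27.5] rows 3.2
```

Emit:
step_arm:
  commands:
    - {"travel": [-0.009, 0.011, -0.01], "turn": [0, 0, -7]}
    - {"travel": [-0.018, 0.022, -0.02], "turn": [0, 0, -14]}
    - {"travel": [-0.027, 0.033, -0.03], "turn": [0, 0, -21]}
    - {"travel": [-0.035, 0.042, -0.04], "turn": [0, 0, -25.3]}
    - {"travel": [-0.035, 0.042, -0.04], "turn": [0, 0, -25.3]}

```text
time: 48.1
position: [0.5604, -0.1519, 0.3627]
tool_rot: [1.691, 2.647, 0.003]
ft_force: [0.1, 0.5, 0.3]
grip_width: 0.6
grip_force: 0.0
```

Emit:
step_arm:
  commands:
    - {"travel": [-0.006, 0.003, 0], "turn": [0, 0, -7]}
    - {"travel": [-0.012, 0.006, 0.002], "turn": [0, 0, -14]}
    - {"travel": [-0.018, 0.009, 0.004], "turn": [0, 0, -21]}
    - {"travel": [-0.023, 0.01, 0.005], "turn": [0, 0, -27.5]}
    - {"travel": [-0.023, 0.01, 0.005], "turn": [0, 0, -27.5]}

```text
time: 48.6
position: [0.5777, -0.1673, 0.3563]
tool_rot: [-1.013, -2.972, -0.001]
ft_force: [0.5, 1.1, -1.2]
grip_width: 0.596
grip_force: 0.0
```

Emit:
step_arm:
  commands:
    - {"travel": [0, 0, 0], "turn": [0, 0, 0]}
    - {"travel": [0, 0, 0], "turn": [0, 0, 0]}
    - {"travel": [0, 0, 0], "turn": [0, 0, 0]}
    - {"travel": [0, 0, 0], "turn": [0, 0, 0]}

```text
time: 49.0
position: [0.5779, -0.1671, 0.3575]
tool_rot: [1.013, 2.973, -0.001]
ft_force: [0.1, -0.2, 0.2]
grip_width: 0.604
grip_force: 0.0
```

```bash
python3 s.py; python3 - <<'E'
from h import *
im,c,st=snap('wrist','w7.png')
hsv=cv2.cvtColor(im,cv2.COLOR_BGR2HSV)
m=cv2.inRange(hsv,(0,150,140),(8,255,255))|cv2.inRange(hsv,(172,150,140),(180,255,255))
P=[]
for k in cv2.findContours(m,0,1)[0]:
    if cv2.contourArea(k)>100: 
        r=cv2.minAreaRect(k); print(r, onplane(c,r[0],.16)[0].round(4), onplane(c,r[0],.188)[0].round(4))
g=cv2.inRange(hsv,(0,0,60),(180,255,255))
im2=im.copy(); cv2.imwrite('pics/w7c.png',cv2.resize(im[40:260,150:420],None,fx=2.7,fy=2.7))
plan([(.579,-.1665,.1423,52.5)])
E
```

```text
49.0 [ 0.57794844 -0.16707825  0.35751356] [ 0.1 -0.2  0.2] [ 0.09 -0.14 -0.01] [ 1.1   0.39 -1.17  1.34  0.36  1.64  0.9 ] 0.6036012044308123
psi 52.379939002996984
((278.8564453125, 186.56434631347656), (33.73176193237305, 21.09478759765625), 84.2894058227539) [ 0.5766 -0.1612  0.16  ] [ 0.5721 -0.1581  0.188 ]
((272.5, 104.0), (26.0, 25.0), 90.0) [ 0.5099 -0.1176  0.16  ] [ 0.5108 -0.118   0.188 ]
to [ 0.579 -0.166  0.142 52.5  ] travel mm [ -0.3   1.2 215.2] turn [-0.   0.  -0.1] rows 4.3
```

View pics/w7c.png

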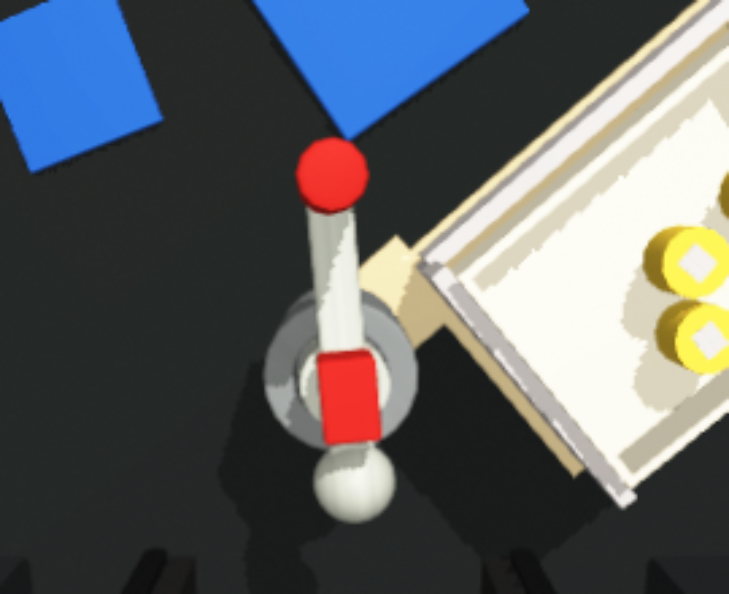

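Crop: the crank is seated, with its block at (349,398) yawed about 6° to the left of up and the handle at (332,175). The tray rim is now above the plate, and the specimens are upright at (695,263) and (707,340). I'll grasp the hub at psi ≈ 58.

```bash
python3 - <<'E'
from h import *
st=ctrl.get_state(); cw=cam('wrist',st); im,ct,_=snap('top','t7.png'); hsv=cv2.cvtColor(im,cv2.COLOR_BGR2HSV)
N,l,s,ce=cv2.connectedComponentsWithStats(cv2.inRange(hsv,(22,100,100),(35,255,255)))
T=[ce[i] for i in range(1,N) if s[i,4]>40]
for z in (.072,.102):
    print(z,'wrist',onplane(cw,[[407.4,137.4],[411.9,165.9]],z)[:,:2].round(4).tolist(),'top',onplane(ct,T,z)[:,:2].round(4).tolist())
plan([(.579,-.1645,.2,58),(.579,-.1645,.1425,58)])
E
```

```text
0.072 wrist [[0.638, -0.009], [0.6711, -0.0234]] top [[0.6508, -0.0247], [0.6316, 0.0264]]
0.102 wrist [[0.6299, -0.0169], [0.6607, -0.0303]] top [[0.6463, -0.0254], [0.6275, 0.0245]]
to [ 0.579 -0.164  0.2   58.   ] travel mm [  0.9   2.8 157.4] turn [-0.   0.  -5.6] rows 3.1
to [ 0.579 -0.164  0.142 58.   ] travel mm [ 0.   0.  57.5] turn [0. 0. 0.] rows 1.2
```

Triangulation puts the specimens about 30 mm higher, so the lift is up. Grasping the hub.

Emit:
step_arm:
  commands:
    - {"travel": [0.001, 0.003, 0.05], "turn": [0, 0, -5.6]}
    - {"travel": [0.001, 0.003, 0.1], "turn": [0, 0, -5.6]}
    - {"travel": [0.001, 0.003, 0.14], "turn": [0, 0, -5.6]}
    - {"travel": [0.001, 0.003, 0.157], "turn": [0, 0, -5.6]}
    - {"travel": [0.001, 0.003, 0.157], "turn": [0, 0, -5.6]}

```text
time: 49.6
position: [0.5778, -0.1644, 0.1984]
tool_rot: [-0.865, -3.016, -0.0]
ft_force: [-0.3, 0.6, 0.3]
grip_width: 0.604
grip_force: 0.0
```

Emit:
step_arm:
  commands:
    - {"travel": [0, 0, 0.02], "turn": [0, 0, 0]}
    - {"travel": [0, 0, 0.04], "turn": [0, 0, 0]}
    - {"travel": [0, 0, 0.057], "turn": [0, 0, 0]}
    - {"travel": [0, 0, 0.057], "turn": [0, 0, 0]}

```text
time: 50.0
position: [0.5787, -0.1645, 0.1427]
tool_rot: [-0.865, -3.019, 0.0]
ft_force: [0.3, 0.1, 0.5]
grip_width: 0.6
grip_force: 0.0
```

Emit:
step_arm:
  commands:
    - {"travel": [0, 0, 0], "turn": [0, 0, 0]}
    - {"travel": [0, 0, 0], "turn": [0, 0, 0]}
    - {"travel": [0, 0, 0], "turn": [0, 0, 0]}
    - {"travel": [0, 0, 0], "turn": [0, 0, 0]}
    - {"travel": [0, 0, 0], "turn": [0, 0, 0]}
  gripper: 0.1
  force: 30

```text
time: 50.5
position: [0.5793, -0.1645, 0.1438]
tool_rot: [0.865, 3.019, -0.001]
ft_force: [-0.1, -1.7, 1.9]
grip_width: 0.25
grip_force: 29.6
```

Emit:
step_arm:
  commands:
    - {"travel": [0, 0, 0], "turn": [0, 0, 0]}
    - {"travel": [0, 0, 0], "turn": [0, 0, 0]}
    - {"travel": [0, 0, 0], "turn": [0, 0, 0]}

```text
time: 50.8
position: [0.5793, -0.1647, 0.1438]
tool_rot: [0.865, 3.019, -0.001]
ft_force: [-0.1, -1.3, 4.2]
grip_width: 0.253
grip_force: 29.6
```

```bash
python3 s.py
```

```text
50.8 [ 0.57933402 -0.16465813  0.14376558] [-0.1 -1.3  4.2] [-0.2   0.01  0.05] [ 1.09  0.52 -1.11  1.66  0.48  1.27  0.89] 0.2526094470622116
psi 58.010103570624196
```

Emit:
step_arm:
  commands:
    - {"travel": [0, 0, -0.005], "turn": [0, 0, 0]}
    - {"travel": [0, 0, -0.012], "turn": [0, 0, 0]}
    - {"travel": [0, 0, -0.02], "turn": [0, 0, 0]}
    - {"travel": [0, 0, -0.03], "turn": [0, 0, 0]}
    - {"travel": [0, 0, -0.04], "turn": [0, 0, 0]}

```text
time: 51.3
position: [0.579, -0.1636, 0.1845]
tool_rot: [-0.865, -3.02, -0.001]
ft_force: [0.8, 1.3, -4.2]
grip_width: 0.253
grip_force: 30.0
```

Emit:
step_arm:
  commands:
    - {"travel": [0, 0, -0.015], "turn": [0, 0, 0]}
    - {"travel": [0, 0, -0.035], "turn": [0, 0, 0]}
    - {"travel": [0, 0, -0.05], "turn": [0, 0, 0]}
    - {"travel": [0, 0, -0.05], "turn": [0, 0, 0]}
    - {"travel": [0, 0, -0.05], "turn": [0, 0, 0]}

```text
time: 51.8
position: [0.5792, -0.1642, 0.2337]
tool_rot: [0.865, 3.019, -0.001]
ft_force: [1.4, -0.5, -5.5]
grip_width: 0.25
grip_force: 30.0
```

```bash
python3 s.py; python3 - <<'E'
from h import *
plan([(.449,-.0431,.23,58),(.449,-.0431,.09,58)])
E
```

```text
51.8 [ 0.57918844 -0.1642025   0.23366872] [ 1.4 -0.5 -5.5] [ 0.07 -0.1   0.04] [ 1.12  0.45 -1.16  1.55  0.41  1.42  0.94] 0.24968200727689666
psi 58.024117339473854
to [ 4.49e-01 -4.30e-02  2.30e-01  5.80e+01] travel mm [174.6  33.8   3.5] turn [-0.  0.  0.] rows 3.6
to [ 4.49e-01 -4.30e-02  9.00e-02  5.80e+01] travel mm [  0.   0. 140.] turn [0. 0. 0.] rows 2.8
```

Emit:
step_arm:
  commands:
    - {"travel": [0.04, 0.008, 0], "turn": [0, 0, 0]}
    - {"travel": [0.08, 0.016, 0], "turn": [0, 0, 0]}
    - {"travel": [0.12, 0.023, 0], "turn": [0, 0, 0]}
    - {"travel": [0.155, 0.03, 0], "turn": [0, 0, 0]}
    - {"travel": [0.174, 0.034, 0], "turn": [0, 0, 0]}

```text
time: 52.3
position: [0.4478, -0.042, 0.2315]
tool_rot: [-0.865, -3.018, 0.001]
ft_force: [-0.4, -1.1, -5.7]
grip_width: 0.254
grip_force: 30.0
```

Emit:
step_arm:
  commands:
    - {"travel": [0, 0, 0.04], "turn": [0, 0, 0]}
    - {"travel": [0, 0, 0.08], "turn": [0, 0, 0]}
    - {"travel": [0, 0, 0.12], "turn": [0, 0, 0]}
    - {"travel": [0, 0, 0.125], "turn": [0, 0, 0]}
    - {"travel": [0, 0, 0.125], "turn": [0, 0, 0]}

```text
time: 52.8
position: [0.4482, -0.0418, 0.1074]
tool_rot: [-0.861, -3.016, -0.006]
ft_force: [0.0, 0.6, -4.2]
grip_width: 0.252
grip_force: 30.0
```

Emit:
step_arm:
  commands:
    - {"travel": [0, 0, 0], "turn": [0, 0, 0]}
    - {"travel": [0, 0, 0], "turn": [0, 0, 0]}

```text
time: 53.0
position: [0.4512, -0.0439, 0.1106]
tool_rot: [0.864, 3.015, -0.006]
ft_force: [0.2, -0.2, -5.2]
grip_width: 0.251
grip_force: 30.0
```

```bash
python3 s.py; python3 - <<'E'
from h import *
plan([(.449,-.0431,.0873,58)])
E
```

```text
53.0 [ 0.4512166  -0.04393386  0.11061625] [ 0.2 -0.2 -5.2] [ 0.05 -0.12 -0.  ] [ 1.35  0.16 -1.36  2.04  0.18  1.07  0.91] 0.2506210147517076
psi 58.013391369516526
to [ 4.49e-01 -4.30e-02  8.70e-02  5.80e+01] travel mm [ 2.5 -0.4 23.3] turn [-0.1  0.3  0. ] rows 0.5
```

Joint 3 is close to its range, so I'll yaw back 25° before lowering.

Emit:
step_arm:
  commands:
    - {"travel": [0, 0, 0], "turn": [0, 0, 6]}
    - {"travel": [0, 0, 0], "turn": [0, 0, 12]}
    - {"travel": [0, 0, 0], "turn": [0, 0, 18]}
    - {"travel": [0, 0, 0], "turn": [0, 0, 25]}
    - {"travel": [0, 0, 0], "turn": [0, 0, 25]}

```text
time: 53.5
position: [0.4507, -0.0442, 0.1102]
tool_rot: [1.497, 2.756, -0.005]
ft_force: [-0.4, -0.1, -5.2]
grip_width: 0.254
grip_force: 30.0
```

Emit:
step_arm:
  commands:
    - {"travel": [0, 0, 0.005], "turn": [0, 0, 0]}
    - {"travel": [0, 0, 0.01], "turn": [0, 0, 0]}
    - {"travel": [0, 0, 0.015], "turn": [0, 0, 0]}
    - {"travel": [0, 0, 0.015], "turn": [0, 0, 0]}

```text
time: 53.9
position: [0.4487, -0.0432, 0.0924]
tool_rot: [-1.496, -2.76, -0.0]
ft_force: [0.4, -0.1, -5.1]
grip_width: 0.25
grip_force: 30.0
```

```bash
python3 s.py
```

```text
53.9 [ 0.4487355  -0.04319266  0.09239136] [ 0.4 -0.1 -5.1] [ 0.01 -0.06 -0.03] [ 1.24  0.17 -1.26  2.06  0.19  1.04  0.47] 0.25013772306350895
psi 33.067766035413484
```

Now gently down to contact (expected z ≈ 0.087).

Emit:
step_arm:
  commands:
    - {"travel": [0, 0, 0.002], "turn": [0, 0, 0]}
    - {"travel": [0, 0, 0.004], "turn": [0, 0, 0]}
    - {"travel": [0, 0, 0.005], "turn": [0, 0, 0]}
    - {"travel": [0, 0, 0.005], "turn": [0, 0, 0]}

```text
time: 54.3
position: [0.4494, -0.0433, 0.0881]
tool_rot: [-1.498, -2.761, -0.0]
ft_force: [-0.7, 0.0, -5.1]
grip_width: 0.248
grip_force: 30.0
```

```bash
python3 s.py
```

```text
54.3 [ 0.44942248 -0.04329187  0.08814471] [-0.7  0.  -5.1] [ 0.06 -0.15  0.02] [ 1.23  0.18 -1.25  2.07  0.2   1.03  0.46] 0.24848253804722717
psi 33.027089196542455
```

Emit:
step_arm:
  commands:
    - {"travel": [0, 0, 0.0015], "turn": [0, 0, 0]}
    - {"travel": [0, 0, 0.0025], "turn": [0, 0, 0]}
    - {"travel": [0, 0, 0.0025], "turn": [0, 0, 0]}

```text
time: 54.6
position: [0.4506, -0.0439, 0.0874]
tool_rot: [1.498, 2.76, -0.002]
ft_force: [-2.5, -1.2, 10.1]
grip_width: 0.252
grip_force: 30.0
```

```bash
python3 s.py
```

```text
54.6 [ 0.45055538 -0.04386409  0.08740362] [-2.5 -1.2 10.1] [-0.13  0.98  0.05] [ 1.23  0.19 -1.25  2.06  0.21  1.03  0.45] 0.25179354250924857
psi 33.00403744832124
```

Contact made. Release, then rise straight up.

Emit:
step_arm:
  commands:
    - {"travel": [0, 0, -0.001], "turn": [0, 0, 0]}
    - {"travel": [0, 0, -0.001], "turn": [0, 0, 0]}
    - {"travel": [0, 0, -0.001], "turn": [0, 0, 0]}
    - {"travel": [0, 0, -0.001], "turn": [0, 0, 0]}
    - {"travel": [0, 0, -0.001], "turn": [0, 0, 0]}
  gripper: 0.65

```text
time: 55.1
position: [0.4495, -0.0434, 0.0867]
tool_rot: [1.499, 2.761, -0.0]
ft_force: [0.5, 0.2, 0.5]
grip_width: 0.599
grip_force: 0.0
```

Emit:
step_arm:
  commands:
    - {"travel": [0, 0, -0.015], "turn": [0, 0, 0]}
    - {"travel": [0, 0, -0.04], "turn": [0, 0, 0]}
    - {"travel": [0, 0, -0.08], "turn": [0, 0, 0]}
    - {"travel": [0, 0, -0.12], "turn": [0, 0, 0]}
    - {"travel": [0, 0, -0.16], "turn": [0, 0, 0]}

```text
time: 55.6
position: [0.4493, -0.043, 0.2483]
tool_rot: [1.498, 2.76, -0.003]
ft_force: [0.8, -1.4, -0.0]
grip_width: 0.65
grip_force: 0.0
```

Emit:
step_arm:
  commands:
    - {"travel": [-0.04, 0, -0.03], "turn": [0, 0, 0]}
    - {"travel": [-0.08, 0, -0.06], "turn": [0, 0, 0]}
    - {"travel": [-0.12, 0, -0.09], "turn": [0, 0, 0]}
    - {"travel": [-0.12, 0, -0.09], "turn": [0, 0, 0]}
    - {"travel": [-0.12, 0, -0.09], "turn": [0, 0, 0]}

```text
time: 56.1
position: [0.5155, -0.1449, 0.3362]
tool_rot: [-1.499, -2.758, -0.008]
ft_force: [-0.0, 0.9, -0.5]
grip_width: 0.649
grip_force: 0.0
```

```bash
python3 s.py; python3 - <<'E'
from h import *
im,c,_=snap('side','s9.png'); cv2.imwrite('pics/s9c.png',cv2.resize(im[150:290,160:340],None,fx=4,fy=4,interpolation=cv2.INTER_CUBIC))
E
```

```text
56.1 [ 0.51547875 -0.14490983  0.33615862] [-0.   0.9 -0.5] [ 0.03 -0.12  0.05] [ 1.37  0.21 -1.3   1.54  0.2   1.54  0.64] 0.6494176000836858
psi 32.9541067901404
```

View pics/s9c.png

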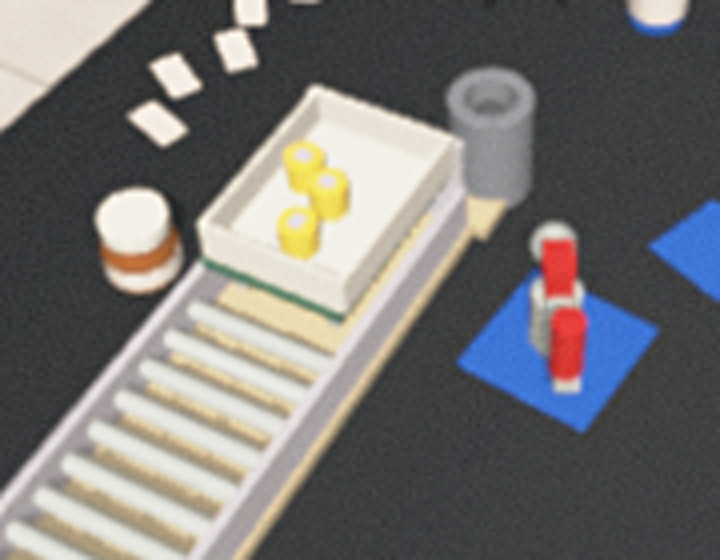

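Side crop: the tray is raised on the platform at (330,200) with all three specimens upright. The crank stands upright on the middle mat at (560,310), the well is empty, and the robot is clear of everything. Handing in.

```bash
python3 -c "
from bench import ctrl
print(ctrl.close_job())"
```

```text
the job is handed in; nothing more can be done
None
```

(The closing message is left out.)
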